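# Pack the matching brackets and screw the case shut

## Task

Put every bracket that has the same shape as the sample on the yellow pad into the blue case, and none of the others; then fold down the grey flap and after it the orange flap. Take the driver, set it square on the screw in the orange flap before you start to turn, drive the screw clockwise until it is fully home, keeping the driver straight, and stand the driver upright back on its red pad. Leave the tape, the spray bottle and the foam block alone.

Things in the scene. Friction and masses are not known exactly. Their poses are not given: they have to be found in the camera images.
- L1: loose flat aluminium bracket, L-shaped: one arm, at the bar's +x end, pointing to +y. Bar 60 (x) x 16 (y) x 12 mm thick; arms 14 mm wide, standing out 18 mm from its side, so the middle 32 mm of the bar is clear to grip across y. About 80 g. Lies on a mat, top of mat 4 mm high. Origin: underside, centre of the bar
- L2: another bracket just like L1
- L3: another bracket just like L1
- sample_L: pattern piece, fixed, same form, size and origin as bracket L1 (L shape). The one pattern piece lying on the yellow pad is today's sample; the other two lie on the dark wooden board and do not matter
- Z1: loose flat aluminium bracket, Z-shaped: an arm at the +x end pointing to +y and an arm at the -x end pointing to -y. Bar 60 (x) x 16 (y) x 12 mm thick; arms 14 mm wide, standing out 18 mm from its side, so the middle 32 mm of the bar is clear to grip across y. About 80 g. Lies on a mat, top of mat 4 mm high. Origin: underside, centre of the bar
- Z2: another bracket just like Z1
- Z3: another bracket just like Z1
- sample_Z: pattern piece, fixed, same form, size and origin as bracket Z1 (Z shape). The one pattern piece lying on the yellow pad is today's sample; the other two lie on the dark wooden board and do not matter
- U1: loose flat aluminium bracket, U-shaped: an arm at each end, both pointing to +y. Bar 60 (x) x 16 (y) x 12 mm thick; arms 14 mm wide, standing out 18 mm from its side, so the middle 32 mm of the bar is clear to grip across y. About 80 g. Lies on a mat, top of mat 4 mm high. Origin: underside, centre of the bar
- U2: another bracket just like U1
- U3: another bracket just like U1
- sample_U: pattern piece, fixed, same form, size and origin as bracket U1 (U shape). The one pattern piece lying on the yellow pad is today's sample; the other two lie on the dark wooden board and do not matter
- pad: yellow square pad, 100 x 100 x 4 mm, on the bench beside the bracket mats; origin: underside centre. The sample lies on it
- case: blue open-topped case fixed to the bench, outside 182 (x) x 192 (y) x 60 mm high, walls and floor 6 mm. Origin: underside centre. Its two flaps are hinged along its +y and -y rims (hinge lines parallel to its x)
- tuck_flap (a joint): grey inner flap, 178 (along case x) x 100 x 4 mm, hinge line at case y = +90 mm, z = 60.5 mm (flap underside). 0 = closed (level), 1.57 = upright, 2.1 = stop, leaning outward. Its stiff hinge (0.13 N m) stays where it is left: push it over from outside, then press it down
- top_flap (a joint): orange outer flap, 178 (along case x) x 125 x 4 mm, hinge line at case y = -90 mm, z = 66 mm (flap underside). Values as for the grey flap, over which it lies when closed; stiff hinge (0.17 N m), 250 g. The captive screw stands out of the middle of its outer face, 90 mm from the hinge line, so push it 45 to 60 mm to one side of the screw (along case x)
- screw (a joint): captive screw in the orange flap: turn angle in rad, grows clockwise seen from above, starts near 0, is fully home at its stop at 3.6; sinks 1.5 mm per rad; needs about 0.1 N m; does not turn back by itself. At the stop the socket binds on the head: ease the driver back about 0.2 rad before lifting it off, or it lifts the flap
- screw_seat (a point): on the screw axis, on top of its 36 mm round steel flange, where the foot of the driver rests; turns with the screw. Flap closed: z points up, the point is above the case centre, about 80 mm high. On it stands the brass head: 13 mm square (sides along this x and y) for 9 mm, then a centring cone to 17 mm
- driver: loose socket driver, upright, 100 mm tall, 250 g. Origin: centre of its foot, z up. Steel socket 31.4 mm square, 26 tall, with a 15.4 mm square hole 20 deep open below (0.2 rad play on the screw); 20 mm stem; blue grip 26 mm square from 50 to 90 mm height (sides parallel to the hole and to its x, y); black cap 38 mm across above. Stands by itself, also on the screw
- park_pad: red round pad, 80 mm across, 4 mm thick, fixed, on which the driver stands; origin: underside centre
- tape: roll of masking tape, 100 mm across, 30 mm high; bystander
- spray: white spray bottle, 64 mm across, 170 mm tall; bystander
- foam: dark foam block, 70 x 70 x 50 mm; bystander

How it is judged:
On the way, in this order (a step that is already met when the one before it is completed fails the run):
1. all brackets of the sample's shape, and no others, lie in the open case (((horizontal distance between sample_L and pad below 0.04 m and horizontal distance between each of L1, L2, L3 and case below 0.098 m and height (world z) of each of L1, L2, L3 below 0.055 m and horizontal distance between each of Z1, Z2, Z3, U1, U2, U3 and case above 0.098 m) or (horizontal distance between sample_Z and pad below 0.04 m and horizontal distance between each of Z1, Z2, Z3 and case below 0.098 m and height (world z) of each of Z1, Z2, Z3 below 0.055 m and horizontal distance between each of L1, L2, L3, U1, U2, U3 and case above 0.098 m) or (horizontal distance between sample_U and pad below 0.04 m and horizontal distance between each of U1, U2, U3 and case below 0.098 m and height (world z) of each of U1, U2, U3 below 0.055 m and horizontal distance between each of L1, L2, L3, Z1, Z2, Z3 and case above 0.098 m)) and value of joint each of tuck_flap, top_flap above 1 rad), for 0.2 s.
2. the grey flap is folded down while the orange one is still open (value of joint tuck_flap below 0.08 rad and value of joint top_flap above 0.6 rad), for 0.2 s.
3. the orange flap is folded down over it (value of joint each of tuck_flap, top_flap below 0.08 rad), for 0.2 s.
4. the driver stands square on the screw head, before the screw has turned (all of step 3 and horizontal distance between driver and screw_seat below 0.004 m and angle between the z axis of driver and the z axis of screw_seat, either way round below 0.08 rad and z of driver in the frame of screw_seat between -0.003 and 0.005 m and value of joint screw below 0.5 rad), for 0.2 s.
5. the screw is driven home with the driver square on it (all of step 3 and horizontal distance between driver and screw_seat below 0.004 m and angle between the z axis of driver and the z axis of screw_seat, either way round below 0.08 rad and z of driver in the frame of screw_seat between -0.003 and 0.005 m and value of joint screw above 3.4 rad), for 0.1 s.
At the end, for the whole second after the job is handed in: all brackets of the sample's shape lie in the case and no others, both flaps are closed (within 0.08 rad), the screw is home (turned to 3.4 rad or more of 3.6), and the driver stands upright (within 0.1 rad) on the red pad, its axis within 35 mm of the pad's centre (all of step 3 and ((horizontal distance between sample_L and pad below 0.04 m and horizontal distance between each of L1, L2, L3 and case below 0.098 m and height (world z) of each of L1, L2, L3 below 0.055 m and horizontal distance between each of Z1, Z2, Z3, U1, U2, U3 and case above 0.098 m and linear speed of each of L1, L2, L3 below 0.05 m/s) or (horizontal distance between sample_Z and pad below 0.04 m and horizontal distance between each of Z1, Z2, Z3 and case below 0.098 m and height (world z) of each of Z1, Z2, Z3 below 0.055 m and horizontal distance between each of L1, L2, L3, U1, U2, U3 and case above 0.098 m and linear speed of each of Z1, Z2, Z3 below 0.05 m/s) or (horizontal distance between sample_U and pad below 0.04 m and horizontal distance between each of U1, U2, U3 and case below 0.098 m and height (world z) of each of U1, U2, U3 below 0.055 m and horizontal distance between each of L1, L2, L3, Z1, Z2, Z3 and case above 0.098 m and linear speed of each of U1, U2, U3 below 0.05 m/s)) and value of joint screw above 3.4 rad and horizontal distance between driver and park_pad below 0.035 m and angle between driver's own z axis and vertical below 0.1 rad and height (world z) of driver between 0 and 0.012 m and linear speed of driver below 0.03 m/s); the robot touches nothing.
It fails at once if the screw is turned while the driver is not square on it (axis within 5 mm and 0.12 rad) (value of joint screw above 0.4 rad and velocity of joint screw above 0.3 rad/s and (horizontal distance between driver and screw_seat above 0.005 m or angle between the z axis of driver and the z axis of screw_seat, either way round above 0.12 rad)).
It fails at once if the tape, spray bottle or foam block is moved more than 3 cm (distance of any of tape, spray, foam from where it was at the start of the episode above 0.03 m).
Of L1, L2, L3 only 1 to 3 are there at a start; the rules pass over those that are not, and their reading is None.
Of Z1, Z2, Z3 only 1 to 3 are there at a start; the rules pass over those that are not, and their reading is None.
Of U1, U2, U3 only 1 to 3 are there at a start; the rules pass over those that are not, and their reading is None.
At some moment in a run one of L1, L2, L3, Z1, Z2, Z3, U1, U2, U3 may be knocked a few centimetres aside while the robot is not near it.
It also fails if it takes over 210 s, if anything falls off the work surface, if the arm or the gripper's body presses on something with over 40 N, if the wrist force passes 120 N, or if a joint passes its speed limit or range.

## Robot

A 6-joint arm with a two-finger parallel gripper is mounted at the origin on the work surface. World frame = base frame: x ahead of the robot, y to its left, z up, the work surface at z = 0. Lengths are in m, angles in rad, forces in N, time in s.
With the tool pointing down it reaches from about 0.3 to 0.875 m from the base axis. Payload 6.4 kg.
Tool frame: the origin (TCP) lies midway between the tips of the shut fingers; the grasp point (between the pads) lies 19 mm behind it (arm.grip_point_offset is the distance from the TCP to the grasp point, in m); z points along the fingers, y is the line along which they close (so a half turn about z gives the same grasp; the last joint's range is limited). The gripper opens to 88 mm and grips with 3 to 60 N. Pads are 18 mm wide; open, the fingers measure 123 mm over their backs; the gripper's body (75 mm by 187 mm) begins 45 mm behind the grasp point.
Start: joints at [1.073, 0.181, 1.607, -0, 1.354, -0.206], TCP at [0.165, 0.551, 0.239] pointing down, gripper open.
Joint ranges: [-2.99, 2.99], [-0.89, 2.07], [0.3, 2.58], [-1.14, 4.28], [0, 2.63], [-3.12, 3.12]. Speed limits (rad/s): [2.57, 2.57, 3.01, 3.14, 3.14, 3.14].

## Interface

Orientations are given as a 3x3 rotation matrix whose columns are the frame's x, y, z axes.
In Python, from rig import arm gives the robot as it stands.
- The arm moves only by the shell command python3 nudge.py 'ROWS' [OPENING] [FORCE]. ROWS is rows parted by semicolons, their numbers by spaces, 1 to 20 of them, each of 6 numbers: dx, dy, dz in m, then a rotation vector rx, ry, rz in rad; each row is the pose to reach, as a shift and turn from the pose commanded when the command began, along the tool's axes at that moment; what a row does not reach only later rows make up. A row lasts 1/12 s, in which the tool goes at most 0.0417 m and 0.125 rad, less where a joint would pass 70% of its speed; a pose out of reach is approached as far as the arm can. OPENING is the opening from 0.0 (shut) to 1.0 (fully open), set as the command begins (- or left out keeps the last). The fingers move at their own pace and stop on an object; FORCE is the grip in N (left out, the last holds). Time passes only in rows, so rows that do not move let the fingers close. It prints the time, the measured TCP pose, the force, the opening and the grip force at its end.
- arm.observe(): the state, without advancing time (a new reading comes with each control period).
- arm.grab_frame(name): name is "scene" or "top"; returns a dict with "pixels" (420x560x3 uint8, red, green, blue), "fov_y" (degrees; the focal length in pixels is half the picture's height over the tangent of half this angle, whatever the lens; pixels are square), "cx", "cy" (the principal point, pixels), "rvec" (rotation vector, rad) and "tvec" (3), from world to camera coordinates, as OpenCV has them. Camera axes: x right, y down, z forward; pixel columns grow to the right and rows downward; lengths in m; the calibration is good to about 2 mm. A picture is of the moment at which its call begins. There is no depth.
- arm.job_done(): hands the job in; it is judged then, once.
The state is a dict: "t": time; "joint_pos": joint angles; "qd": joint speeds; "joint_torque": joint torques, N m; "position": TCP position; "ee_rot": TCP orientation; "ft_force": force on the tool from outside, world axes, zero at the start; "ft_torque": the same for the moment, N m; "grip_width": opening from 0.0 (shut) to 1.0 (fully open); "gripper_force": force on a finger pad.
Only numpy, scipy, OpenCV 4.12 (cv2) and the standard library are available. Lean on these libraries where they do the work, as an engineer would, in place of code of your own. Each camera call takes 0.05 s, during which the arm holds its last target. There are 200 camera calls.

## Working session

There is one attempt and no reset: what is moved stays moved. The work goes in short steps, Python scripts to look and compute and a shell command to move; the robot and the scene stay as the last step left them, time stands still between calls to the robot, and variables do not carry over. Pictures are saved under pics/ and viewed, at most 14 in all, crops included, and the job is handed in when it is done.

```bash
ls; mkdir -p pics; python3 - <<'E'
from rig import arm
import cv2,numpy as np
for n in ("scene","top"):
    f=arm.grab_frame(n)
    print(n,f["fov_y"],f["cx"],f["cy"],f["rvec"],f["tvec"])
    R=cv2.Rodrigues(np.array(f["rvec"],float))[0]; print("cam pos",-R.T@np.array(f["tvec"]))
    np.savez(f"pics/{n}0.npz",**f)
    cv2.imwrite(f"pics/{n}0.png",cv2.resize(f["pixels"][:,:,::-1],(800,600),interpolation=cv2.INTER_CUBIC))
o=arm.observe();print(o)
E
```

```text
nudge.py
pics
rig.py
scene 55.738946960854584 280.25494791905584 210.26070577715046 [ 1.49902272  1.80339615 -0.95612666] [ 0.08125624 -0.26032109  1.41615874]
cam pos [1.31132375 0.16028603 0.57845797]
top 53.43602061404239 283.0683656608892 211.37040381996076 [ 2.16078548 -2.18521902  0.10303258] [0.05189473 0.58499149 1.00852277]
cam pos [0.48769033 0.0460565  1.05927486]
{'t': 0.1, 'joint_pos': array([ 1.07270574e+00,  1.81444163e-01,  1.60787302e+00,  5.53350911e-06,
        1.35383385e+00, -2.06293119e-01]), 'qd': array([-0.00034663, -0.00262183, -0.00180129,  0.0001686 ,  0.00104833,
       -0.00241688]), 'joint_torque': array([ 2.51943147e-04, -4.34825778e+01, -3.42691576e+01,  7.04599055e-02,
        3.40201019e-02, -2.18618493e-05]), 'position': array([0.16515825, 0.55027349, 0.23792986]), 'ee_rot': array([[-9.57727872e-01,  2.87674750e-01, -7.49262098e-04],
       [ 2.87675542e-01,  9.57726952e-01, -1.36645030e-03],
       [ 3.24495259e-04, -1.52423192e-03, -9.99998786e-01]]), 'ft_force': array([-0.11688993,  0.18395403, -0.8581622 ]), 'ft_torque': array([ 0.00839919, -0.01029344,  0.00848686]), 'gripper_force': 0.0, 'grip_width': 1.001077210617575}
```
View pics/scene0.png

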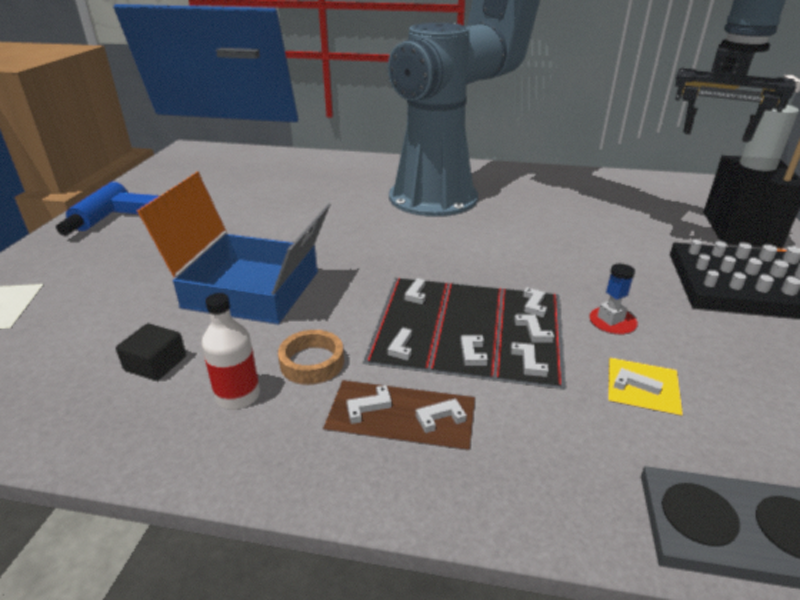

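View pics/top0.png

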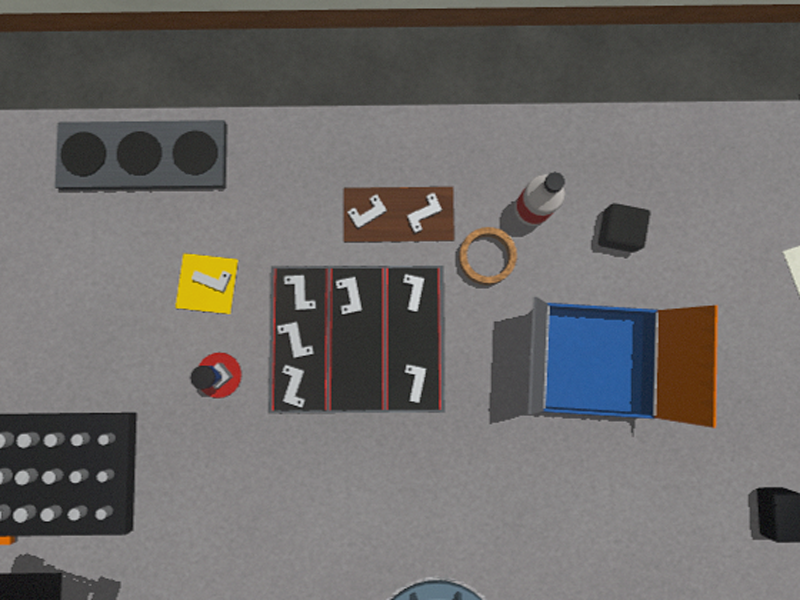

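The sample on the yellow pad (top picture, 210,280) is the L. Two loose L brackets lie in the right-hand mat column at (413,292) and (415,383). The case is at about (605,360) with the grey flap on its left and the orange flap on its right. The driver is at (205,378).

```bash
cat > h.py <<'E'
import cv2,numpy as np
from scipy.optimize import minimize,least_squares
from rig import arm
class Cam:
    def __init__(s,n,f=None):
        f=f or arm.grab_frame(n); s.n=n; s.im=np.asarray(f["pixels"]); s.rv=np.array(f["rvec"],float); s.tv=np.array(f["tvec"],float)
        F=210/np.tan(np.radians(f["fov_y"])/2); s.K=np.array([[F,0,f["cx"]],[0,F,f["cy"]],[0,0,1.]])
        s.R=cv2.Rodrigues(s.rv)[0]; s.c=-s.R.T@s.tv
    def px(s,P): return cv2.projectPoints(np.atleast_2d(P).astype(float),s.rv,s.tv,s.K,None)[0][:,0]
    def ray(s,uv): d=s.R.T@np.linalg.solve(s.K,[uv[0],uv[1],1.]); return d
    def on(s,uv,z): d=s.ray(uv); return s.c+d*(z-s.c[2])/d[2]
    def save(s,name,box=None,k=None):
        im=s.im[:,:,::-1]
        if box: x0,y0,x1,y1=box; im=im[y0:y1,x0:x1]
        k=k or min(800/im.shape[1],600/im.shape[0]); cv2.imwrite("pics/"+name,cv2.resize(im,None,fx=k,fy=k,interpolation=cv2.INTER_CUBIC))
def cams(): return [Cam("scene"),Cam("top")]
def tri(pairs):  # [(cam,uv),...] -> point, residual(px)
    f=lambda P: np.concatenate([c.px(P)[0]-uv for c,uv in pairs])
    r=least_squares(f,pairs[-1][0].on(pairs[-1][1],0.03)); return r.x,np.abs(r.fun).max()
def Rz(a): c,s=np.cos(a),np.sin(a); return np.array([[c,-s,0],[s,c,0],[0,0,1]])
def cover(cam,parts,S=8):  # parts: list of 3d point sets, each convex
    m=np.zeros((420*S,560*S),np.uint8)
    for P in parts: cv2.fillConvexPoly(m,cv2.convexHull(((cam.px(P)+.5)*S).astype(np.float32)).astype(np.int32),255)
    return m
def box(x0,x1,y0,y1,z0,z1): return np.array([[x,y,z] for x in(x0,x1) for y in(y0,y1) for z in(z0,z1)])
LS=[box(-.03,.03,-.008,.008,0,.012),box(.016,.03,.008,.026,0,.012)]
def fit(cams_,soft,parts,p0,step=(.004,.004,.004,.1)):
    # soft: per camera coverage image 0..1 ; p=(x,y,z,yaw)
    rois=[]
    for c in cams_:
        u=c.px(p0[:3])[0].astype(int); rois.append((max(u[0]-40,0),max(u[1]-40,0)))
    def cost(p):
        e=0
        for c,sf,(x,y) in zip(cams_,soft,rois):
            m=np.zeros((640,640),np.uint8)
            for P in parts:
                q=(c.px(P@Rz(p[3]).T+p[:3])+.5-[x,y])*8
                cv2.fillConvexPoly(m,np.round(cv2.convexHull(q.astype(np.float32))).astype(np.int32),255)
            m=cv2.resize(m,(80,80),interpolation=cv2.INTER_AREA)/255.
            w=sf[y:y+80,x:x+80]; e+=np.sum((m[:w.shape[0],:w.shape[1]]-w)**2)
        return e
    p0=np.array(p0,float); best=None
    for k in range(3):
        q=p0 if best is None else best.x
        sim=np.vstack([q]+[q+np.eye(4)[i]*step[i]*(1,-1,.5)[k] for i in range(4)])
        r=minimize(cost,q,method="Nelder-Mead",options=dict(initial_simplex=sim,xatol=1e-4,fatol=1e-3,maxiter=250))
        best=r if best is None or r.fun<best.fun else best
    return best.x,best.fun
def rel(T,yawdir=None):  # world target -> shift in tool axes from measured pose
    o=arm.observe(); return np.round(o["ee_rot"].T@(np.array(T)-o["position"]),4)
E
cat > look.py <<'E'
from h import *
import sys
cs=cams()
def lsoft(c,uv):
    g=c.im.astype(float).mean(2); g[c.im.max(2).astype(int)-c.im.min(2)>60]=40
    s=np.clip((g-50)/(190-50),0,1); return s
def locate(seed,yaw):
    P=cs[1].on(seed,.01); sf=[]
    for c in cs:
        s=np.clip((c.im.astype(float).min(2)-55)/90,0,1)
        m=(s>.35).astype(np.uint8); n,lab=cv2.connectedComponents(m)
        u=c.px(P)[0].round().astype(int); L=lab[u[1]-4:u[1]+5,u[0]-4:u[0]+5]; L=L[L>0]; k=np.bincount(L).argmax()
        sf.append(s*cv2.dilate((lab==k).astype(np.uint8),np.ones((3,3))))
    best=min((fit(cs,sf,LS,[P[0],P[1],.004,y]) for y in yaw),key=lambda r:r[1]); return best
if __name__=="__main__":
    for s in [(413*.7,296*.7),(415*.7,386*.7)]:
        p,e=locate(s,[.1,-.1,3.0,3.3]); print("L",p.round(4),round(e,2))
    for c in cs:
        hsv=cv2.cvtColor(c.im,cv2.COLOR_RGB2HSV)
        for n,lo,hi in [("yellow",(22,150,120),(35,255,255)),("blue",(105,120,60),(120,255,255)),("orange",(8,180,100),(15,255,255)),("red",(0,180,100),(4,255,255))]:
            m=cv2.inRange(hsv,lo,hi); cn=sorted(cv2.findContours(m,0,2)[0],key=cv2.contourArea)[-2:]
            print(c.n,n,[(cv2.contourArea(k),np.mean(k[:,0],0).round(1).tolist()) for k in cn])
    cs[0].save("case_s.png",(80,110,260,240)); cs[1].save("case_t.png",(330,195,520,310))
E
python3 look.py
```

```text
L [ 0.6028  0.026   0.0053 -0.2114] 15.04
L [ 0.4438  0.0249  0.0063 -0.2169] 3463.22
scene yellow [(1410.5, [452.3, 270.5])]
scene blue [(3631.5, [176.8, 197.0]), (7994.0, [138.1, 44.9])]
scene orange [(0.0, [546.5, 175.0]), (2097.5, [124.5, 150.6])]
scene red [(527.5, [162.9, 262.7]), (582.5, [235.5, 18.9])]
top yellow [(1409.5, [146.0, 199.1])]
top blue [(11.5, [150.4, 260.6]), (5447.0, [440.0, 253.5])]
top orange [(40.5, [5.4, 377.1]), (82.0, [499.9, 266.1])]
top red [(0.0, [232.0, 188.5]), (286.5, [155.3, 260.8])]
```

View pics/case_s.png

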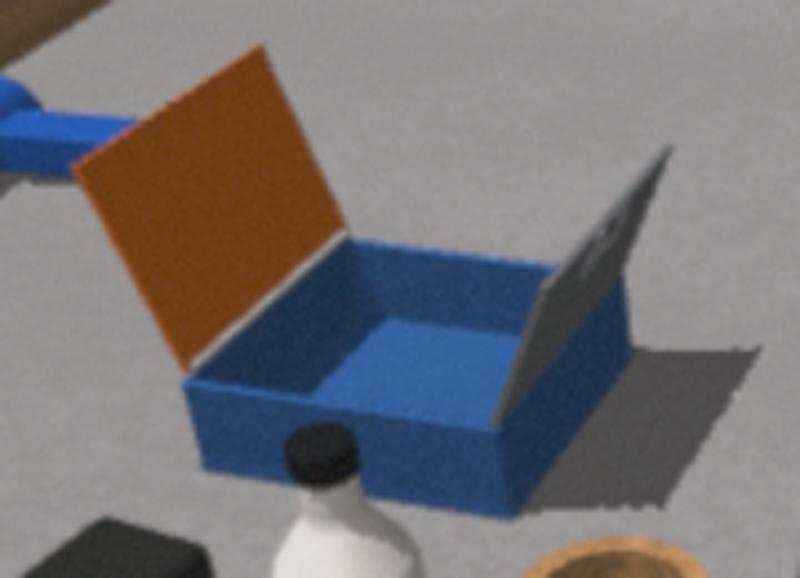

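View pics/case_t.png

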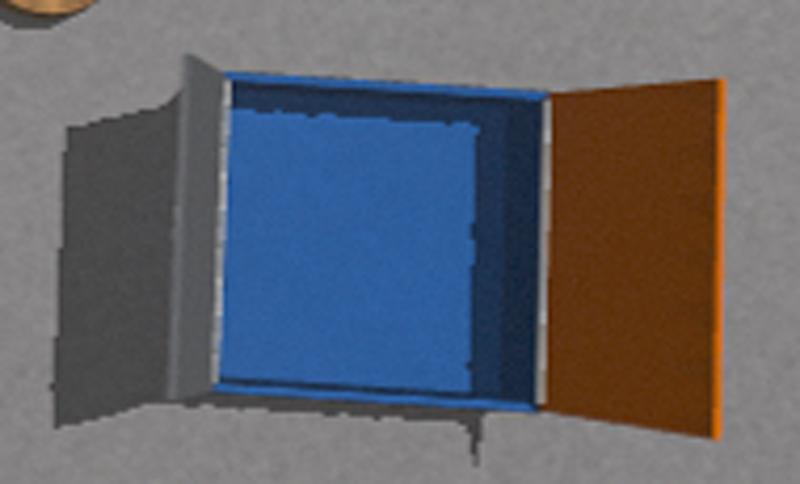

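```bash
sed -i 's/m=(s>.35)/m=(s>.6)/' look.py; python3 look.py | head -2
```

```text
L [ 0.6029  0.0261  0.0054 -0.21  ] 14.76
L [ 0.4436  0.025   0.0065 -0.2123] 3454.67
```

```bash
cat > l2.py <<'E'
import look; from look import *
look.cs=cs[1:]
import h
def loc(seed,z=.0045):
    c=cs[1]; P=c.on(seed,.01); s=np.clip((c.im.astype(float).min(2)-55)/90,0,1)
    n,lab=cv2.connectedComponents((s>.6).astype(np.uint8)); u=c.px(P)[0].round().astype(int); L=lab[u[1]-4:u[1]+5,u[0]-4:u[0]+5]; k=np.bincount(L[L>0]).argmax()
    sf=s*cv2.dilate((lab==k).astype(np.uint8),np.ones((3,3)))
    return fit([c],[sf],LS,[P[0],P[1],z,-.2],step=(.004,.004,1e-9,.1))
E
python3 - <<'E'
from l2 import *
for s in [(413*.7,296*.7),(415*.7,386*.7)]:
    p,e=loc(s); print("L top only",p.round(4),round(e,2))
S=lambda u,v:(cs[0],np.array([80+u/4.444,110+v/4.444])-.5*0)
T=lambda u,v:(cs[1],np.array([330+u/4.21,195+v/4.21]))
pts={"rim++":[S(497,428),T(224,71)],"rim+-":[S(185,378),T(550,95)],"rim--":[S(348,237),T(540,410)],"rim-+":[S(622,272),T(213,390)],
"or-":[S(262,45),T(715,438)],"or+":[S(75,168),T(722,78)],"gr-":[S(670,148),T(170,398)],"gr+":[S(545,285),T(187,55)]}
W={k:tri(v) for k,v in pts.items()}
for k,(p,r) in W.items(): print(k,p.round(4),round(r,2))
loc_={"rim++":(.091,.096),"rim+-":(.091,-.096),"rim--":(-.091,-.096),"rim-+":(-.091,.096)}
def f(p): return np.concatenate([c.px(Rz(p[3])@[*loc_[k],.06]+p[:3])[0]-uv for k in loc_ for c,uv in pts[k]])
r=least_squares(f,[.46,-.26,0,0]); print("case",r.x.round(4),np.abs(r.fun).max())
for k,y0,z0 in [("or-",-.09,.066),("or+",-.09,.066),("gr-",.09,.0605),("gr+",.09,.0605)]:
    q=Rz(r.x[3]).T@(W[k][0]-r.x[:3]); s=-np.sign(y0); print(k,q.round(4),"angle",np.arctan2(q[2]-z0,s*(q[1]-y0)))
print(arm.observe()["t"])
E
```

```text
L top only [ 0.6027  0.0257  0.0045 -0.2206] 7.68
L top only [ 0.4435  0.0246  0.0045 -0.218 ] 6.98
rim++ [ 0.5776 -0.1924  0.0582] 1.48
rim+- [ 0.562  -0.3798  0.0586] 0.82
rim-- [ 0.3847 -0.3655  0.0576] 0.92
rim-+ [ 0.3977 -0.1808  0.0577] 1.46
or- [ 0.3829 -0.3991  0.1829] 1.13
or+ [ 0.5601 -0.4133  0.1827] 1.02
gr- [ 0.4022 -0.1402  0.1456] 0.68
gr+ [ 0.5785 -0.1532  0.1492] 0.85
case [ 0.4801 -0.28   -0.0029 -0.0765] 2.74997182400341
or- [-0.0878 -0.1262  0.1858] angle 1.864103570936961
or+ [ 0.09   -0.1268  0.1856] angle 1.8690637199670925
gr- [-0.0883  0.1334  0.1485] angle 2.029408331913254
gr+ [0.0884 0.134  0.1521] angle 2.0183171249982945
0.4
```

```bash
cat > plan.py <<'E'
import sys,numpy as np
from rig import arm
from scipy.spatial.transform import Rotation as R
def plan(x,y,z,a=None):
    o=arm.observe(); M=np.array(o["ee_rot"]); now=np.arctan2(M[1,1],M[0,1])
    if a is None: a=now
    if a<9: a=now+(a-now+np.pi/2)%np.pi-np.pi/2
    else: a-=20
    yv=np.array([np.cos(a),np.sin(a),0]); zv=np.array([0,0,-1.]); T=np.column_stack([np.cross(yv,zv),yv,zv])
    d=M.T@(np.array([x,y,z])-o["position"]); r=R.from_matrix(M.T@T).as_rotvec()
    print("rel",d.round(4),"rot",r.round(4),"rows",round(max(np.linalg.norm(d)/.0417,np.linalg.norm(r)/.125),1),"j6",round(o["joint_pos"][5],3),"yaw",round(now,3))
if __name__=="__main__":
    v=list(map(float,sys.argv[1:])); plan(*v)
E
python3 plan.py .4435 .0246 .10 1.353; python3 plan.py .4435 .0246 .007 1.353
```

```text
rel [-0.4177 -0.4238  0.1387] rot [-0.0002 -0.0001 -0.074 ] rows 14.7 j6 -0.206 yaw 1.279
rel [-0.4177 -0.4238  0.2317] rot [-0.0002 -0.0001 -0.074 ] rows 15.3 j6 -0.206 yaw 1.279
```

```bash
M=$(for i in 1; do :; done); python3 nudge.py '-0.4177 -0.4238 0.1387 0 0 -0.074;-0.4177 -0.4238 0.1387 0 0 -0.074;-0.4177 -0.4238 0.1387 0 0 -0.074;-0.4177 -0.4238 0.1387 0 0 -0.074;-0.4177 -0.4238 0.1387 0 0 -0.074;-0.4177 -0.4238 0.1387 0 0 -0.074;-0.4177 -0.4238 0.1387 0 0 -0.074;-0.4177 -0.4238 0.1387 0 0 -0.074;-0.4177 -0.4238 0.1387 0 0 -0.074;-0.4177 -0.4238 0.1387 0 0 -0.074;-0.4177 -0.4238 0.1387 0 0 -0.074;-0.4177 -0.4238 0.1387 0 0 -0.074;-0.4177 -0.4238 0.1387 0 0 -0.074;-0.4177 -0.4238 0.1387 0 0 -0.074;-0.4177 -0.4238 0.1387 0 0 -0.074;-0.4177 -0.4238 0.1387 0 0 -0.074;-0.4177 -0.4238 0.1387 0 0 -0.074;-0.4177 -0.4238 0.1387 0 0 -0.074' 0.5 20; python3 plan.py .4435 .0246 .007 1.353
```

```text
t: 1.9
position: [0.443, 0.0251, 0.1]
ee_rot: [[-0.976, 0.217, -0.001], [0.217, 0.976, 0.0], [0.001, 0.0, -1.0]]
ft_force: [0.1, -0.7, -0.6]
grip_width: 0.5
gripper_force: 0.0
rel [-0.0006 -0.0004  0.093 ] rot [ 0.0003 -0.0008 -0.0005] rows 2.2 j6 -1.565 yaw 1.353
```

```bash
python3 nudge.py '0 0 0.04 0 0 0;0 0 0.07 0 0 0;0 0 0.088 0 0 0;0 0 0.093 0 0 0;0 0 0.093 0 0 0' ; python3 nudge.py '0 0 0 0 0 0;0 0 0 0 0 0;0 0 0 0 0 0;0 0 0 0 0 0;0 0 0 0 0 0;0 0 0 0 0 0' 0.0 30
```

```text
t: 2.32
position: [0.442, 0.0261, 0.0062]
ee_rot: [[-0.977, 0.214, -0.003], [0.214, 0.977, 0.001], [0.003, 0.0, -1.0]]
ft_force: [-0.1, -0.2, 0.0]
grip_width: 0.501
gripper_force: 0.0
t: 2.82
position: [0.4444, 0.0246, 0.008]
ee_rot: [[-0.976, 0.216, 0.002], [0.216, 0.976, -0.0], [-0.002, 0.0, -1.0]]
ft_force: [-0.8, 1.1, 7.4]
grip_width: 0.176
gripper_force: 30.0
```

```bash
python3 nudge.py '0 0 -0.04 0 0 0;0 0 -0.08 0 0 0;0 0 -0.12 0 0 0;0 0 -0.16 0 0 0;0 0 -0.16 0 0 0'; echo; python3 plan.py .45 -.278 .167 -.0765;python3 plan.py .45 -.278 .167 1.494
```

```text
t: 3.23
position: [0.4483, 0.0237, 0.1749]
ee_rot: [[-0.976, 0.216, 0.013], [0.216, 0.976, -0.003], [-0.014, 0.0, -1.0]]
ft_force: [1.0, -0.2, 1.0]
grip_width: 0.175
gripper_force: 30.0

rel [-0.0667 -0.2942  0.0088] rot [0.0097 0.0111 1.4297] rows 11.4 j6 -1.566 yaw 1.353
rel [-0.0667 -0.2942  0.0088] rot [-0.0009  0.0135 -0.1408] rows 7.2 j6 -1.566 yaw 1.353
```

```bash
python3 nudge.py '-0.067 -0.294 -0.025 0 0 1.43;-0.067 -0.294 -0.025 0 0 1.43;-0.067 -0.294 -0.025 0 0 1.43;-0.067 -0.294 -0.025 0 0 1.43;-0.067 -0.294 -0.025 0 0 1.43;-0.067 -0.294 -0.025 0 0 1.43;-0.067 -0.294 -0.025 0 0 1.43;-0.067 -0.294 -0.025 0 0 1.43;-0.067 -0.294 -0.025 0 0 1.43;-0.067 -0.294 -0.025 0 0 1.43;-0.067 -0.294 -0.025 0 0 1.43;-0.067 -0.294 -0.025 0 0 1.43;-0.067 -0.294 -0.025 0 0 1.43;-0.067 -0.294 -0.025 0 0 1.43'; python3 plan.py .45 -.278 .022 -.0765
```

```text
t: 4.4
position: [0.4451, -0.2767, 0.1915]
ee_rot: [[0.075, 0.997, -0.001], [0.997, -0.075, 0.0], [0.0, -0.001, -1.0]]
ft_force: [-0.3, 0.6, -0.3]
grip_width: 0.176
gripper_force: 30.0
rel [-0.001   0.005   0.1695] rot [-0.0006 -0.0004  0.0014] rows 4.1 j6 -0.708 yaw -0.075
```

```bash
python3 nudge.py '0 0.005 0.04 0 0 0;0 0.005 0.08 0 0 0;0 0.005 0.12 0 0 0;0 0.005 0.15 0 0 0;0 0.005 0.17 0 0 0;0 0.005 0.175 0 0 0;0 0.005 0.175 0 0 0'; python3 nudge.py '0 0 0 0 0 0;0 0 0 0 0 0;0 0 0 0 0 0;0 0 -0.04 0 0 0;0 0 -0.08 0 0 0;0 0 -0.12 0 0 0;0 0 -0.16 0 0 0;0 0 -0.18 0 0 0;0 0 -0.18 0 0 0' 0.4; python3 - <<'E'
from l2 import *
p,e=loc((413*.7,296*.7)); print(p.round(4),e)
cs[1].save("t2.png")
E
python3 plan.py .6027 .0257 .1 1.353
```

```text
t: 4.98
position: [0.4493, -0.2762, 0.0154]
ee_rot: [[0.076, 0.997, -0.003], [0.997, -0.076, 0.003], [0.002, -0.003, -1.0]]
ft_force: [0.2, -0.8, -0.4]
grip_width: 0.173
gripper_force: 30.0
t: 5.73
position: [0.4534, -0.2799, 0.2048]
ee_rot: [[0.076, 0.997, 0.01], [0.997, -0.076, -0.009], [-0.009, 0.01, -1.0]]
ft_force: [0.5, -0.5, 0.5]
grip_width: 0.406
gripper_force: 0.0
[ 0.6028  0.0257  0.0045 -0.2111] 8.402199154171473
rel [0.3145 0.1276 0.0985] rot [ 7.0000e-04  4.6000e-03 -1.4297e+00] rows 11.4 j6 -0.7 yaw -0.077
```

```bash
python3 nudge.py '0.3145 0.1276 0.02 0 0 -1.43;0.3145 0.1276 0.02 0 0 -1.43;0.3145 0.1276 0.02 0 0 -1.43;0.3145 0.1276 0.02 0 0 -1.43;0.3145 0.1276 0.02 0 0 -1.43;0.3145 0.1276 0.02 0 0 -1.43;0.3145 0.1276 0.02 0 0 -1.43;0.3145 0.1276 0.02 0 0 -1.43;0.3145 0.1276 0.0985 0 0 -1.43;0.3145 0.1276 0.0985 0 0 -1.43;0.3145 0.1276 0.0985 0 0 -1.43;0.3145 0.1276 0.0985 0 0 -1.43;0.3145 0.1276 0.0985 0 0 -1.43;0.3145 0.1276 0.0985 0 0 -1.43' 0.5; python3 plan.py .6027 .0257 .007 1.356
```

```text
t: 7.0
position: [0.6008, 0.0266, 0.097]
ee_rot: [[-0.976, 0.218, -0.002], [0.218, 0.976, 0.0], [0.002, -0.0, -1.0]]
ft_force: [0.1, 0.6, 0.8]
grip_width: 0.503
gripper_force: 0.0
rel [-0.0022 -0.0005  0.09  ] rot [-0.0002 -0.0024 -0.005 ] rows 2.2 j6 -1.504 yaw 1.351
```

View pics/t2.png

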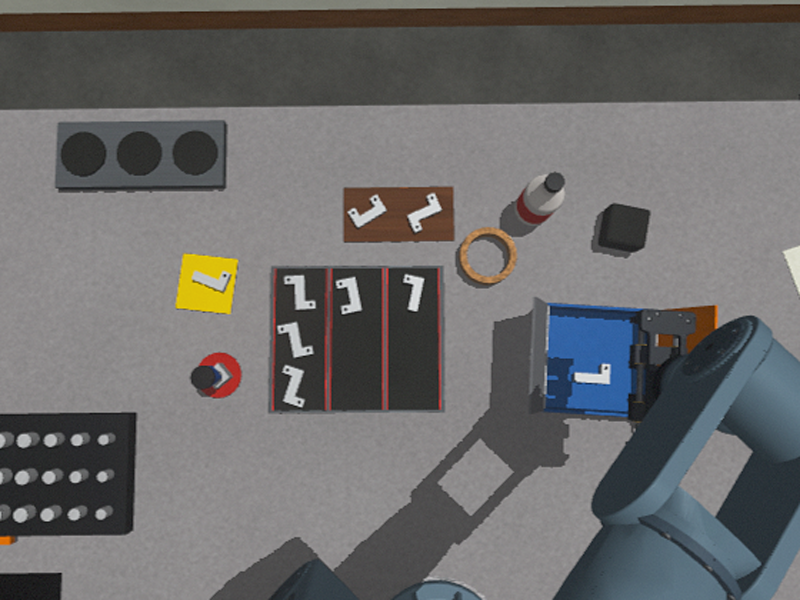

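The first bracket lies in the case at (592,375); the second L is still at (413,292).

```bash
python3 nudge.py '-0.002 0 0.04 0 0 0;-0.002 0 0.07 0 0 0;-0.002 0 0.086 0 0 0;-0.002 0 0.09 0 0 0;-0.002 0 0.09 0 0 0;-0.002 0 0.09 0 0 0' ; python3 nudge.py '0 0 0 0 0 0;0 0 0 0 0 0;0 0 0 0 0 0;0 0 0 0 0 0;0 0 0 0 0 0;0 0 0 0 0 0' 0.0 30;  python3 nudge.py '0 0 -0.04 0 0 0;0 0 -0.08 0 0 0;0 0 -0.12 0 0 0;0 0 -0.16 0 0 0;0 0 -0.19 0 0 0;0 0 -0.19 0 0 0;0 0 -0.19 0 0 0'; python3 plan.py .515 -.283 .2 -.0765
```

```text
t: 7.5
position: [0.6046, 0.0258, 0.0095]
ee_rot: [[-0.976, 0.217, 0.001], [0.217, 0.976, -0.0], [-0.001, 0.0, -1.0]]
ft_force: [0.3, -0.3, 0.8]
grip_width: 0.497
gripper_force: 0.0
t: 8.0
position: [0.6043, 0.026, 0.0093]
ee_rot: [[-0.976, 0.216, 0.001], [0.216, 0.976, -0.0], [-0.001, 0.0, -1.0]]
ft_force: [-1.5, 0.9, 4.2]
grip_width: 0.177
gripper_force: 30.0
t: 8.58
position: [0.605, 0.0259, 0.2008]
ee_rot: [[-0.976, 0.216, 0.004], [0.216, 0.976, -0.001], [-0.005, 0.0, -1.0]]
ft_force: [-0.3, -0.7, -1.4]
grip_width: 0.177
gripper_force: 30.0
rel [ 0.0211 -0.3211  0.0006] rot [0.0034 0.0036 1.4296] rows 11.4 j6 -1.506 yaw 1.353
```

```bash
python3 nudge.py '0.021 -0.321 0 0 0 1.43;0.021 -0.321 0 0 0 1.43;0.021 -0.321 0 0 0 1.43;0.021 -0.321 0 0 0 1.43;0.021 -0.321 0 0 0 1.43;0.021 -0.321 0 0 0 1.43;0.021 -0.321 0 0 0 1.43;0.021 -0.321 0 0 0 1.43;0.021 -0.321 0 0 0 1.43;0.021 -0.321 0 0 0 1.43;0.021 -0.321 0 0 0 1.43;0.021 -0.321 0 0 0 1.43;0.021 -0.321 0 0 0 1.43;0.021 -0.321 0 0 0 1.43';  python3 nudge.py '0 0 0.04 0 0 0;0 0 0.08 0 0 0;0 0 0.12 0 0 0;0 0 0.15 0 0 0;0 0 0.17 0 0 0;0 0 0.18 0 0 0;0 0 0.18 0 0 0'; python3 nudge.py '0 0 0 0 0 0;0 0 0 0 0 0;0 0 0 0 0 0;0 0 -0.04 0 0 0;0 0 -0.08 0 0 0;0 0 -0.12 0 0 0;0 0 -0.16 0 0 0;0 0 -0.2 0 0 0;0 0 -0.2 0 0 0' 0.4
```

```text
t: 9.75
position: [0.5129, -0.2821, 0.1963]
ee_rot: [[0.075, 0.997, -0.003], [0.997, -0.075, 0.002], [0.002, -0.003, -1.0]]
ft_force: [0.3, 0.6, 0.0]
grip_width: 0.175
gripper_force: 30.0
t: 10.33
position: [0.5119, -0.2811, 0.0153]
ee_rot: [[0.076, 0.997, -0.005], [0.997, -0.076, 0.004], [0.004, -0.005, -1.0]]
ft_force: [-1.5, -0.0, -0.7]
grip_width: 0.178
gripper_force: 30.0
t: 11.08
position: [0.518, -0.286, 0.2303]
ee_rot: [[0.076, 0.997, 0.014], [0.997, -0.076, -0.012], [-0.011, 0.015, -1.0]]
ft_force: [1.2, -0.5, 0.1]
grip_width: 0.401
gripper_force: 0.0
```

```bash
cat > lp.py <<'E'
import sys,numpy as np
from plan import plan
from h import Rz
x,y,z=map(float,sys.argv[1:4]); w=Rz(-.0765)@[x,y,z]+[.480,-.280,0]; plan(*w,-.0765)
E
python3 nudge.py '0 0 0 0 0 0;0.17 -0.038 0 0 0 0;0.17 -0.038 0 0 0 0;0.17 -0.038 0 0 0 0;0.17 -0.038 0 0 0 0;0.17 -0.038 0 0 0 0;0.17 -0.038 0 0 0 0;0.17 -0.038 0 0 0 0' 0; python3 lp.py 0 .17 .115; python3 - <<'E'
from h import *
c=cams(); c[0].save("s3.png",(60,90,340,300)); 
E
```

```text
t: 11.75
position: [0.489, -0.1104, 0.2182]
ee_rot: [[0.075, 0.997, -0.0], [0.997, -0.075, -0.0], [-0.001, -0.0, -1.0]]
ft_force: [-0.9, -0.6, 0.0]
grip_width: 0.008
gripper_force: 0.0
rel [0.0003 0.004  0.1032] rot [-0.0003  0.0005  0.001 ] rows 2.5 j6 -0.383 yaw -0.076
```

View pics/s3.png

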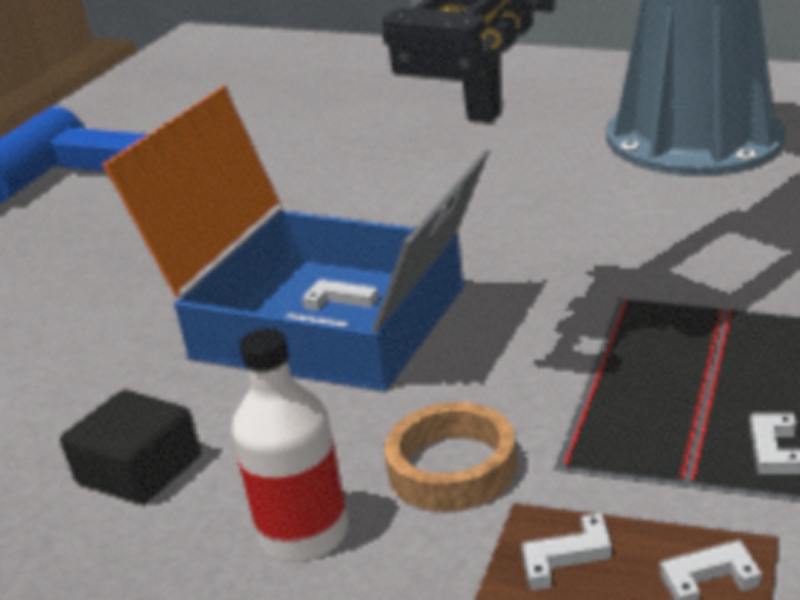

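Both brackets lie in the case: one at (340,292), and one just visible at (315,320) behind the front wall. The tool is now outside the grey flap.

```bash
python3 nudge.py '0 0.004 0.04 0 0 0;0 0.004 0.08 0 0 0;0 0.004 0.103 0 0 0;0 0.004 0.103 0 0 0;0 0.004 0.103 0 0 0'; python3 nudge.py '-0.02 0 0 0 0 0;-0.04 0 0 0 0 0;-0.055 0 0 0 0 0;-0.07 0 0 0 0 0;-0.083 0 -0.005 0 0 0;-0.095 0 -0.01 0 0 0;-0.104 0 -0.005 0 0 0;-0.111 0 0 0 0 0;-0.119 0 0.007 0 0 0;-0.125 0 0.014 0 0 0;-0.13 0 0.023 0 0 0;-0.133 0 0.031 0 0 0;-0.135 0 0.041 0 0 0;-0.136 0 0.05 0 0 0;-0.136 0 0.052 0 0 0;-0.136 0 0.052 0 0 0'; python3 lp.py 0 .034 .0645
```

```text
t: 12.27
position: [0.4924, -0.1116, 0.1145]
ee_rot: [[0.079, 0.997, -0.003], [0.997, -0.079, 0.001], [0.001, -0.003, -1.0]]
ft_force: [0.2, -0.3, 0.8]
grip_width: 0.006
gripper_force: 0.0
t: 13.6
position: [0.4824, -0.2464, 0.0647]
ee_rot: [[0.076, 0.997, -0.002], [0.997, -0.076, 0.0], [-0.0, -0.002, -1.0]]
ft_force: [-7.6, 3.4, 19.9]
grip_width: 0.004
gripper_force: 10.3
rel [0.0003 0.0002 0.0002] rot [-0.0016  0.      0.0003] rows 0.0 j6 -0.614 yaw -0.076
```

```bash
python3 nudge.py '0 0 -0.04 0 0 0;0 0 -0.08 0 0 0;0 -0.02 -0.12 0 0 0;0 -0.04 -0.16 0 0 0;0 -0.05 -0.19 0 0 0;-0.04 -0.05 -0.2 0 0 0;-0.08 -0.05 -0.2 0 0 0;-0.12 -0.05 -0.2 0 0 0;-0.16 -0.05 -0.2 0 0 0;-0.204 -0.05 -0.2 0 0 0;-0.204 -0.05 -0.2 0 0 0;-0.204 -0.05 -0.2 0 0 0'; python3 lp.py -.05 -.17 .135; python3 - <<'E'
from h import *
c=cams(); c[0].save("s4.png",(60,90,340,300)); 
E
```

```text
t: 14.6
position: [0.4161, -0.4471, 0.2611]
ee_rot: [[0.08, 0.997, -0.002], [0.997, -0.08, 0.003], [0.003, -0.002, -1.0]]
ft_force: [-0.1, -0.5, 0.2]
grip_width: 0.005
gripper_force: 0.0
rel [0.0012 0.0012 0.1261] rot [-0.002  -0.0027 -0.0033] rows 3.0 j6 -0.936 yaw -0.08
```

View pics/s4.png

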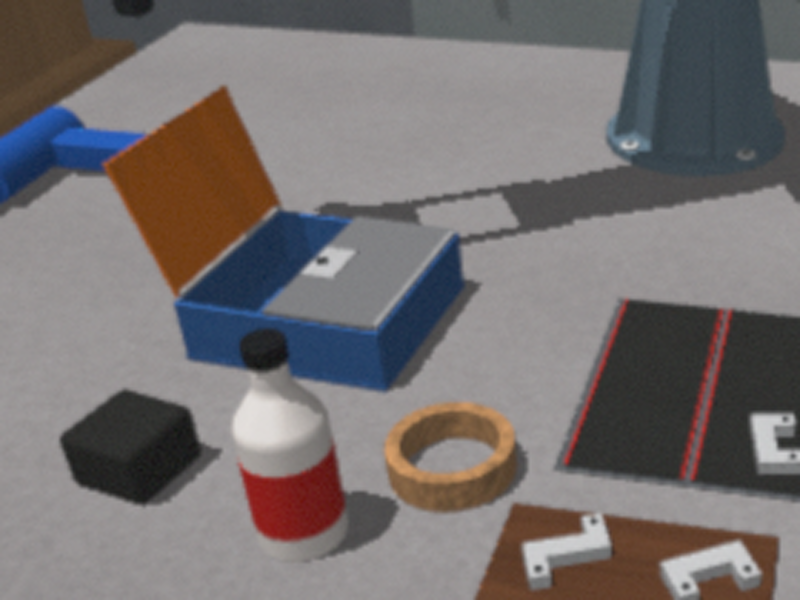

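The grey flap is shut, from (370,325) to (460,235), and the orange flap is still open.

```bash
python3 nudge.py '0 0 0.04 0 0 0;0 0.001 0.08 0 0 0;0.001 0.001 0.126 0 0 0;0.001 0.001 0.126 0 0 0;0.001 0.001 0.126 0 0 0'; python3 nudge.py '0.015 0 0 0 0 0;0.03 0 0 0 0 0;0.05 0 0 0 0 0;0.07 0 0 0 0 0;0.085 0 -0.007 0 0 0;0.1 0 -0.01 0 0 0;0.112 0 -0.004 0 0 0;0.121 0 0.002 0 0 0;0.13 0 0.011 0 0 0;0.137 0 0.02 0 0 0;0.143 0 0.031 0 0 0;0.147 0 0.041 0 0 0;0.15 0 0.053 0 0 0;0.151 0 0.061 0 0 0;0.151 0 0.067 0 0 0;0.151 0 0.068 0 0 0;0.151 0 0.068 0 0 0'; python3 lp.py -.05 -.019 .07
```

```text
t: 15.12
position: [0.4175, -0.4414, 0.1349]
ee_rot: [[0.075, 0.997, -0.004], [0.997, -0.075, 0.006], [0.006, -0.004, -1.0]]
ft_force: [-0.7, 0.1, 1.4]
grip_width: 0.001
gripper_force: 0.0
t: 16.53
position: [0.4289, -0.2933, 0.0702]
ee_rot: [[0.077, 0.997, -0.003], [0.997, -0.077, 0.003], [0.003, -0.003, -1.0]]
ft_force: [-8.6, 9.8, 20.9]
grip_width: 0.007
gripper_force: 10.4
rel [-0.0019 -0.      0.0002] rot [-0.0033 -0.0032 -0.0003] rows 0.0 j6 -0.752 yaw -0.077
```

```bash
python3 nudge.py '0 0 -0.04 0 0 0;0 0 -0.08 0 0 0;0 0 -0.12 0 0 0;0.03 0 -0.16 0 0 0;0.5 -0.02 -0.18 0 0 0;0.5 -0.02 -0.18 0 0 0;0.5 -0.02 -0.18 0 0 0;0.5 -0.02 -0.18 0 0 0;0.5 -0.02 -0.18 0 0 0;0.5 -0.02 -0.18 0 0 0;0.5 -0.02 -0.18 0 0 0;0.5 -0.02 -0.18 0 0 0;0.5 -0.02 -0.18 0 0 0;0.5 -0.02 -0.18 0 0 0;0.5 -0.02 -0.18 0 0 0;0.5 -0.02 -0.18 0 0 0;0.5 -0.02 -0.18 0 0 0'  0.7; python3 - <<'E'
from h import *
c=cams(); 
a=c[0].im[110:240,90:250]; b=c[1].im[200:310,370:480]
c[0].save("a.png",(110,130,240,230),3.07); c[1].save("b.png",(370,205,470,305),4)
d=[cv2.imread("pics/a.png"),cv2.imread("pics/b.png")]
hh=max(x.shape[0] for x in d); cv2.imwrite("pics/screw.png",np.hstack([cv2.copyMakeBorder(x,0,hh-x.shape[0],0,0,0) for x in d])); print([x.shape for x in d])
c[0].save("a.png",(405,175,455,245),8); c[1].save("b.png",(120,235,180,290),6.6)
d=[cv2.imread("pics/a.png"),cv2.imread("pics/b.png")]
hh=max(x.shape[0] for x in d); cv2.imwrite("pics/driver.png",np.hstack([cv2.copyMakeBorder(x,0,hh-x.shape[0],0,0,0) for x in d])); print([x.shape for x in d])
E
```

```text
t: 17.95
position: [0.4482, 0.209, 0.2493]
ee_rot: [[0.073, 0.997, -0.0], [0.997, -0.073, 0.001], [0.001, -0.0, -1.0]]
ft_force: [0.7, -0.2, -0.2]
grip_width: 0.697
gripper_force: 0.0
[(307, 399, 3), (400, 400, 3)]
[(560, 400, 3), (363, 396, 3)]
```

View pics/screw.png

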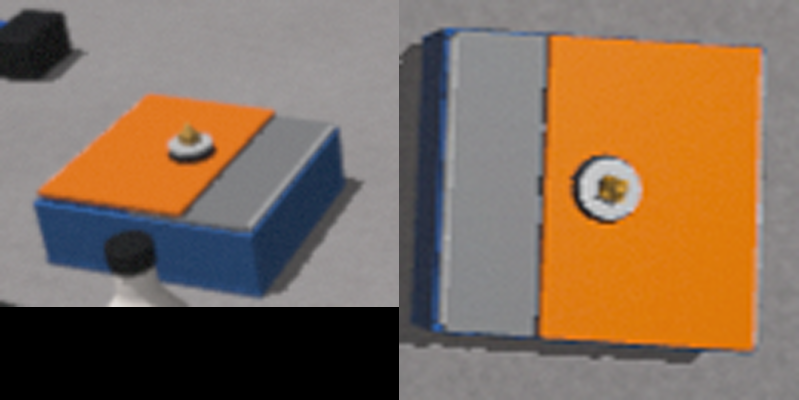

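View pics/driver.png

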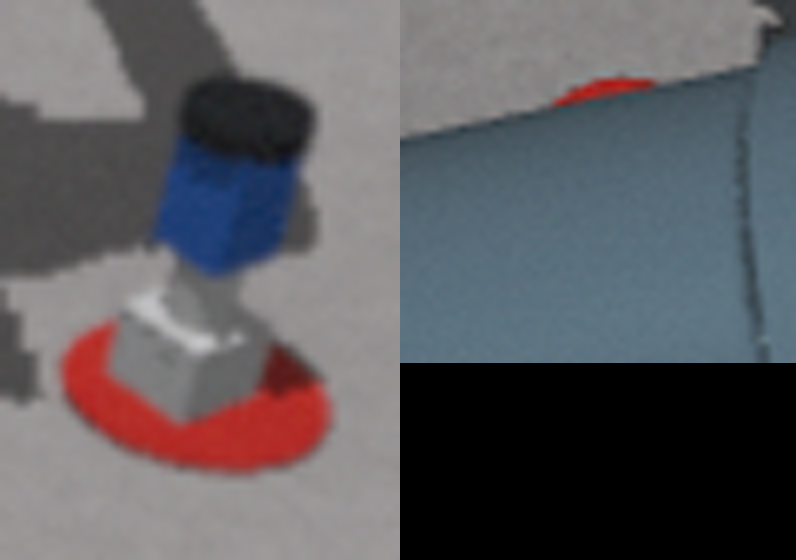

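```bash
python3 - <<'E'
from h import *
cs=cams(); f=dict(np.load("pics/top0.npz")); f={k:(v if v.ndim else float(v)) for k,v in f.items()}; t0=Cam("top",f)
def crop(c,x0,y0,w,k):
    return cv2.resize(c.im[y0:y0+w,x0:x0+w,::-1],None,fx=k,fy=k,interpolation=cv2.INTER_CUBIC)
A=crop(t0,126,235,50,8); B=crop(cs[1],407,237,25,16); C=crop(cs[0],160,160,25,16)
cv2.imwrite("pics/zoom.png",np.vstack([np.hstack([A,B]),np.hstack([C[:200],C[200:]])])[:600])
E
```

```text
(no output)
```

View pics/zoom.png

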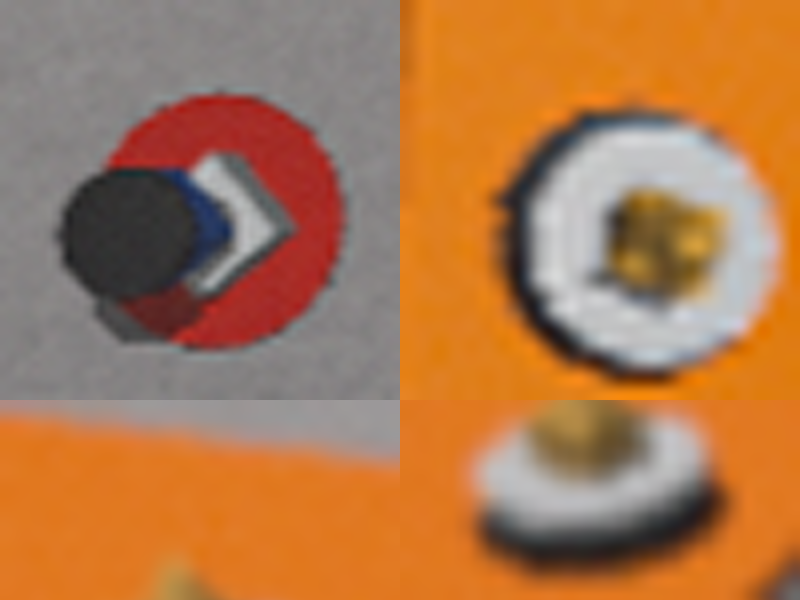

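The flaps are shut. The screw flange is centred near (640,240) in the zoom, with its head turned slightly clockwise. The driver stands upright with its socket corner at (296,228) in the top panel, turned about 40°.

```bash
cat > ms.py <<'E'
from h import *
def head(z0=0):
    a=np.linspace(0,2*np.pi,16,endpoint=False)
    return [box(-.0065,.0065,-.0065,.0065,0,.009), np.vstack([np.c_[.0055*np.cos(a),.0055*np.sin(a),0*a+.009],np.c_[.001*np.cos(a),.001*np.sin(a),0*a+.017]])]
A=np.linspace(0,2*np.pi,60,endpoint=False); DISC=np.c_[.018*np.cos(A),.018*np.sin(A),0*A]
def screw(cams_,p0,usez=True):
    soft=[]
    for c in cams_:
        u=c.px(p0[:3])[0].round().astype(int); x,y=u-12; s=np.clip((c.im[y:y+24,x:x+24,2].astype(float)-75)/115,0,1)
        n,lab=cv2.connectedComponents((s>.5).astype(np.uint8)); L=lab[4:20,4:20]; k=np.bincount(L[L>0]).argmax()
        soft.append((c,x,y,s*cv2.dilate((lab==k).astype(np.uint8),np.ones((3,3)))))
    def cost(p,full=False):
        e=0
        for c,x,y,s in soft:
            m=np.zeros((24*16,24*16),np.uint8)
            for P,v in [(DISC,255)]+[(h,0) for h in head()]:
                q=(c.px(P@Rz(p[3]).T+p[:3])+.5-[x,y])*16
                cv2.fillConvexPoly(m,np.round(cv2.convexHull(q.astype(np.float32))).astype(np.int32),v)
            e+=np.sum((cv2.resize(m,(24,24),interpolation=cv2.INTER_AREA)/255.-s)**2)
        return e
    out=[]
    for yaw in np.arange(-.7,.8,.1):
        q=np.array([*p0[:3],yaw]); sim=np.vstack([q]+[q+np.eye(4)[i]*[.003,.003,.003 if usez else 1e-9,.08][i] for i in range(4)])
        r=minimize(cost,q,method="Nelder-Mead",options=dict(initial_simplex=sim,xatol=1e-4,fatol=1e-3,maxiter=200)); out.append((r.fun,r.x))
    return sorted(out,key=lambda o:o[0])
E
python3 - <<'E'
from ms import *
cs=cams()
p,r=tri([(cs[0],np.array([171.4,177.5])),(cs[1],np.array([421.6,251.6]))]); print("flange",p.round(4),r)
for nm,cc in (("both",cs),("top",cs[1:])):
    o=screw(cc,p); print(nm,[(round(f,2),x.round(4).tolist()) for f,x in o[:4]])
ld=lambda n:Cam(n,{k:(v if v.ndim else float(v)) for k,v in np.load(f"pics/{n}0.npz").items()})
t,s=ld("top"),ld("scene"); h=.0157
T=lambda u,v:(t,np.array([(u+.5)/8-.5+126,(v+.5)/8-.5+235])); S=lambda u,v:(s,np.array([(u+.5)/8-.5+405,(v+.5)/8-.5+175]))
# model points: corner i in 0..3 at angle yaw+45+90i (world)
cor=lambda hw,i,z:np.array([*(np.sqrt(2)*hw*np.array([np.cos(np.pi/4+i*np.pi/2),np.sin(np.pi/4+i*np.pi/2)])),z])
obs=[(T(296,228),h,0,3),(T(235,152),h,0,0),(T(207,298),h,0,2),(T(278,229),h,.026,3),
(S(185,423),h,0,0),(S(108,375),h,0,3),(S(258,385),h,0,1),(S(195,350),h,.026,0),(S(220,277),.013,.05,0),(S(155,237),.013,.05,3)]
cap=[(T(128,232),.1),(S(252,103),.1)]
res={}
for sh in range(4):
  def f(p): return np.concatenate([c.px(Rz(p[3])@cor(hw,(i+sh)%4,z)+p[:3])[0]-uv for (c,uv),hw,z,i in obs]+[c.px(np.array([0,0,z])+p[:3])[0]-uv for (c,uv),z in cap])
  r=least_squares(f,[.43,.43,.004,.0]); res[sh]=r
b=min(res.values(),key=lambda r:r.cost); print("driver",b.x.round(4),b.cost); print(b.fun.reshape(-1,2).round(1).tolist())
print("pad",t.on(T(222,222)[1],.004).round(4))
E
```

```text
flange [ 0.4824 -0.2789  0.0742] 0.10927780394868591
both [(np.float64(7.87), [0.482, -0.279, 0.0785, -0.3767]), (np.float64(7.91), [0.482, -0.279, 0.0785, -0.3625]), (np.float64(7.92), [0.482, -0.279, 0.0787, -0.2652]), (np.float64(8.56), [0.4821, -0.2789, 0.0786, -0.1696])]
top [(np.float64(3.89), [0.4821, -0.2802, 0.0759, -0.3423]), (np.float64(3.92), [0.4822, -0.2801, 0.0763, -0.2853]), (np.float64(3.97), [0.4822, -0.2794, 0.0781, -0.2671]), (np.float64(4.17), [0.4821, -0.28, 0.0764, -0.2175])]
driver [ 0.4626  0.3718  0.0043 -2.4431] 4.160934571329069
[[-0.2, 0.0], [-0.4, 0.0], [1.2, -0.5], [-1.0, 0.2], [-0.5, -0.1], [-0.4, -0.7], [-0.4, 0.9], [0.6, 0.2], [-0.5, 0.2], [-0.6, -0.1], [-1.6, 0.1], [-0.2, -0.1]]
pad [0.4629 0.3727 0.004 ]
```

```bash
python3 plan.py .4626 .3718 .2 .6985
```

```text
rel [0.1681 0.0008 0.0492] rot [-5.000e-04  3.000e-04 -7.777e-01] rows 6.2 j6 0.265 yaw -0.079
```

```bash
python3 nudge.py '0.168 0.001 0.05 0 0 -0.778;0.168 0.001 0.05 0 0 -0.778;0.168 0.001 0.05 0 0 -0.778;0.168 0.001 0.05 0 0 -0.778;0.168 0.001 0.05 0 0 -0.778;0.168 0.001 0.05 0 0 -0.778;0.168 0.001 0.05 0 0 -0.778;0.168 0.001 0.05 0 0 -0.778;0.168 0.001 0.05 0 0 -0.778;0.168 0.001 0.05 0 0 -0.778' 0.75; python3 plan.py .4626 .3718 .057 .6985
```

```text
t: 19.08
position: [0.4627, 0.3723, 0.1997]
ee_rot: [[-0.643, 0.766, 0.0], [0.766, 0.643, 0.0], [-0.0, 0.0, -1.0]]
ft_force: [-0.7, -0.7, -0.3]
grip_width: 0.752
gripper_force: 0.0
rel [-0.0003 -0.0004  0.1427] rot [ 0.0002  0.0001 -0.0003] rows 3.4 j6 -0.22 yaw 0.698
```

```bash
python3 nudge.py '0 0 0.03 0 0 0;0 0 0.06 0 0 0;0 0 0.09 0 0 0;0 0 0.12 0 0 0;0 0 0.14 0 0 0;0 0 0.1427 0 0 0;0 0 0.1427 0 0 0'; python3 nudge.py '0 0 0 0 0 0;0 0 0 0 0 0;0 0 0 0 0 0;0 0 0 0 0 0;0 0 0 0 0 0;0 0 0 0 0 0;0 0 0 0 0 0' 0 40; python3 -c "
from rig import arm
o=arm.observe();print(o['position'],o['ee_rot'].round(4),o['ft_torque'])"
```

```text
t: 19.67
position: [0.4615, 0.3722, 0.0557]
ee_rot: [[-0.644, 0.765, -0.003], [0.765, 0.644, -0.001], [0.001, -0.003, -1.0]]
ft_force: [-0.3, 0.1, 0.6]
grip_width: 0.753
gripper_force: 0.0
t: 20.25
position: [0.4629, 0.3735, 0.058]
ee_rot: [[-0.645, 0.764, 0.002], [0.764, 0.645, 0.001], [-0.0, 0.002, -1.0]]
ft_force: [-1.6, -0.9, 6.9]
grip_width: 0.415
gripper_force: 40.0
[0.46288044 0.37348703 0.05804767] [[-6.451e-01  7.641e-01  1.600e-03]
 [ 7.641e-01  6.451e-01  7.000e-04]
 [-5.000e-04  1.700e-03 -1.000e+00]] [-0.16587772  0.17692536  0.00365379]
```

```bash
python3 - <<'E'
from h import *
c=cams(); c[0].save("s5.png",(380,150,490,245),7)
E
```

```text
(no output)
```

View pics/s5.png

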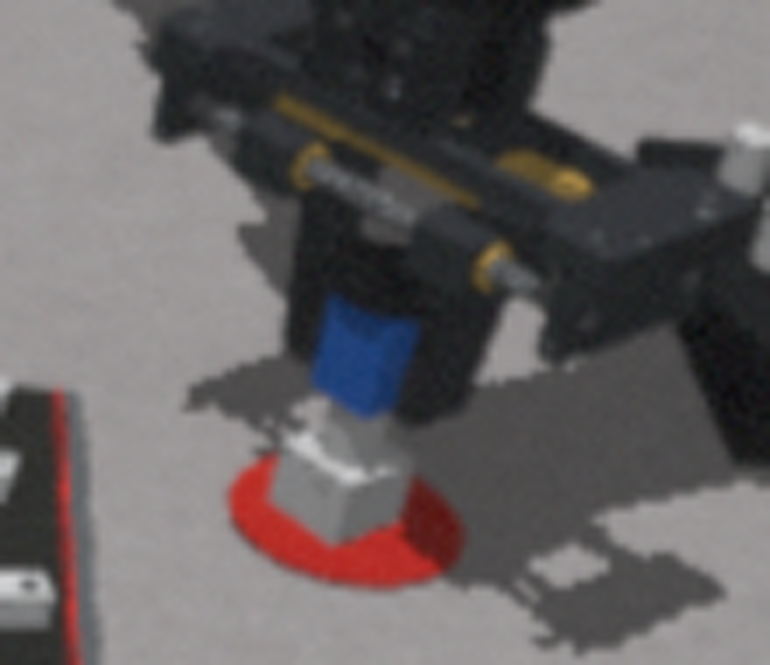

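The fingers closed on the cap: there is a gap beside the blue grip at (320,340), and the reading of 36.5 mm is the cap, not the 26 mm grip. I'll open, go lower and regrip.

```bash
python3 nudge.py '0 0 0 0 0 0;0 0 0 0 0 0;0 0 0 0 0 0;0 0 0.005 0 0 0;0 0 0.01 0 0 0;0 0 0.012 0 0 0;0 0 0.012 0 0 0' 0.75; python3 nudge.py '0 0 0 0 0 0;0 0 0 0 0 0;0 0 0 0 0 0;0 0 0 0 0 0;0 0 0 0 0 0;0 0 0 0 0 0;0 0 0 0 0 0' 0 40; python3 -c "
from rig import arm
o=arm.observe();print(o['position'],o['ee_rot'].round(4),o['ft_torque'])"
```

```text
t: 20.93
position: [0.4614, 0.3727, 0.0435]
ee_rot: [[-0.645, 0.764, -0.002], [0.764, 0.645, -0.001], [0.0, -0.002, -1.0]]
ft_force: [-0.4, -1.3, 0.3]
grip_width: 0.753
gripper_force: 0.0
t: 21.52
position: [0.4623, 0.3732, 0.0449]
ee_rot: [[-0.645, 0.764, 0.0], [0.764, 0.645, 0.0], [-0.0, 0.0, -1.0]]
ft_force: [-0.5, 0.5, 0.2]
grip_width: 0.287
gripper_force: 40.0
[0.46228283 0.37316143 0.044942  ] [[-6.450e-01  7.642e-01  2.000e-04]
 [ 7.642e-01  6.450e-01  1.000e-04]
 [-0.000e+00  3.000e-04 -1.000e+00]] [-0.00076323 -0.01462135  0.0136445 ]
```

```bash
python3 nudge.py '0 0 -0.02 0 0 0;0 0 -0.06 0 0 0;0 0 -0.1 0 0 0;0 0 -0.14 0 0 0;0 0 -0.155 0 0 0;0 0 -0.155 0 0 0;0 0 -0.155 0 0 0'; python3 plan.py .482 -.279 .2 1.30
```

```text
t: 22.1
position: [0.4622, 0.3731, 0.1997]
ee_rot: [[-0.645, 0.764, 0.001], [0.764, 0.645, 0.0], [-0.0, 0.001, -1.0]]
ft_force: [-0.2, -0.1, -4.1]
grip_width: 0.29
gripper_force: 40.0
rel [-5.111e-01 -4.054e-01 -4.000e-04] rot [ 6.00e-04  4.00e-04 -5.99e-01] rows 15.6 j6 -0.221 yaw 0.701
```

```bash
python3 nudge.py '-0.511 -0.405 0 0 0 -0.6;-0.511 -0.405 0 0 0 -0.6;-0.511 -0.405 0 0 0 -0.6;-0.511 -0.405 0 0 0 -0.6;-0.511 -0.405 0 0 0 -0.6;-0.511 -0.405 0 0 0 -0.6;-0.511 -0.405 0 0 0 -0.6;-0.511 -0.405 0 0 0 -0.6;-0.511 -0.405 0 0 0 -0.6;-0.511 -0.405 0 0 0 -0.6;-0.511 -0.405 0 0 0 -0.6;-0.511 -0.405 0 0 0 -0.6;-0.511 -0.405 0 0 0 -0.6;-0.511 -0.405 0 0 0 -0.6;-0.511 -0.405 0 0 0 -0.6;-0.511 -0.405 0 0 0 -0.6;-0.511 -0.405 0 0 0 -0.6;-0.511 -0.405 0 0 0 -0.6;-0.511 -0.405 0 0 0 -0.6;-0.511 -0.405 0 0 0 -0.6'; python3 plan.py .482 -.279 .145 1.30; python3 - <<'E'
from h import *
c=cams(); c[0].save("a.png",(130,110,215,210),6); c[1].save("b.png",(385,215,455,285),5.7)
d=[cv2.imread("pics/a.png"),cv2.imread("pics/b.png")[:,:290]]
hh=max(x.shape[0] for x in d); cv2.imwrite("pics/s6.png",np.hstack([cv2.copyMakeBorder(x,0,hh-x.shape[0],0,0,0) for x in d]))
E
```

```text
t: 23.77
position: [0.4815, -0.2766, 0.1978]
ee_rot: [[-0.964, 0.266, -0.003], [0.266, 0.964, 0.003], [0.003, 0.002, -1.0]]
ft_force: [0.7, -0.9, -3.3]
grip_width: 0.29
gripper_force: 40.0
rel [-0.0013 -0.0023  0.0528] rot [ 0.0021 -0.0034  0.0019] rows 1.3 j6 -2.037 yaw 1.302
```

View pics/s6.png

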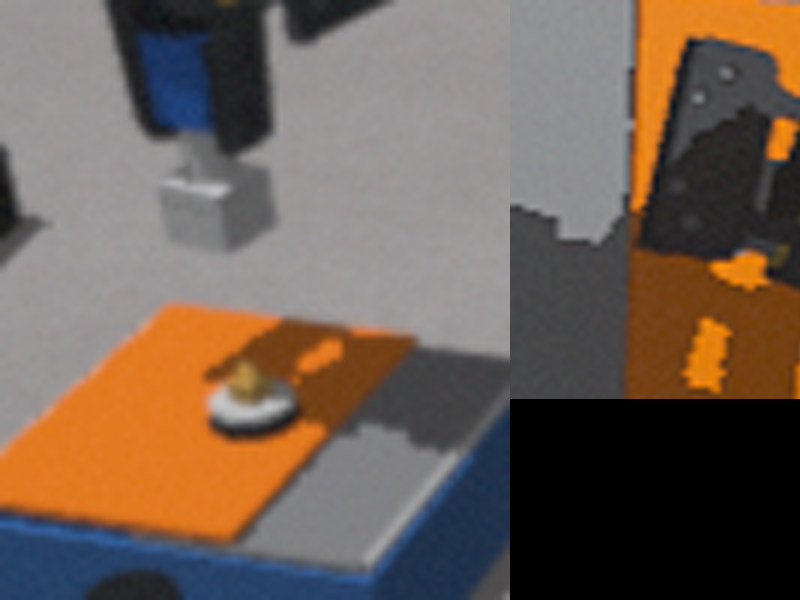

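```bash
python3 - <<'E'
from h import *
c=cams()[0]; o=arm.observe(); P=o["position"]; M=o["ee_rot"]; print(P.round(4),M[:,2].round(4))
px=lambda u,v:np.array([(u+.5)/6-.5+130,(v+.5)/6-.5+110])
obs=[(px(235,252),0),(px(163,236),1),(px(276,222),2),(px(160,185),4),(px(235,197),3)]
h=.0157; yaw=np.arctan2(M[1,1],M[0,1])-np.pi/2; z=P[2]-.0407
for k in (0,1):
    C=[np.array([*(Rz(yaw)@[sx*h,sy*h,0])[:2],hz]) for sx,sy,hz in [(1,1,0),(1,-1,0),(-1,1,0),(1,1,.026),(1,-1,.026)]]
f=lambda q:np.concatenate([c.px(Rz(q[2])@Ck+[q[0],q[1],z])[0]-uv for (uv,i) in obs for Ck in [C[i]]])
r=least_squares(f,[P[0],P[1],0]); print("image says foot",r.x.round(4),"arm says",P[:2].round(4),"resid",r.fun.round(1))
E
```

```text
[ 0.4825 -0.2772  0.1997] [-2.e-04  3.e-04 -1.e+00]
image says foot [ 0.4867 -0.2749  0.1646] arm says [ 0.4825 -0.2772] resid [ 0.5  0.1  1.   1.1  0.1 -0.2 -0.4 -0.3 -1.2 -0.7]
```

```bash
python3 - <<'E'
from ms import *
c=cams()[0]; px=lambda u,v:np.array([(u+.5)/6-.5+130,(v+.5)/6-.5+110])
print("flange",c.on(px(253,401),.0785).round(4),"apex",c.on(px(247,362),.0955).round(4))
P=arm.observe()["position"]; z=P[2]-.0407
for y in (-.27,-.1):
    for n,(sx,sy,hz) in dict(front=(1,1,0),left=(1,-1,0),right=(-1,1,0),tfront=(1,1,.026),tleft=(1,-1,.026),tright=(-1,1,.026)).items():
        q=c.px(Rz(y)@[sx*.0157,sy*.0157,hz]+[P[0],P[1],z])[0]; print(y,n,((q-[130,110]+.5)*6-.5).round(0),end=" ")
    print()
print(((c.px([.482,-.279,.0785])[0]-[130,110]+.5)*6-.5).round(0))
c.save("s7.png",(145,125,190,190),9)
E
```

```text
flange [ 0.4841 -0.2762  0.0785] apex [ 0.4808 -0.2776  0.0955]
-0.27 front [226. 248.] -0.27 left [165. 234.] -0.27 right [276. 219.] -0.27 tfront [216. 189.] -0.27 tleft [154. 174.] -0.27 tright [267. 160.] 
-0.1 front [236. 247.] -0.1 left [167. 237.] -0.1 right [274. 215.] -0.1 tfront [226. 187.] -0.1 tleft [155. 178.] -0.1 tright [265. 156.] 
[249. 398.]
```

View pics/s7.png

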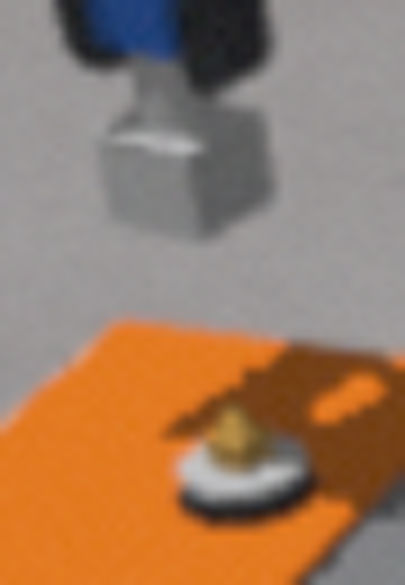

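The driver hangs straight above the screw: the socket's front corner at (200,243) matches the model, and the head is at (235,440). Lowering it.

```bash
python3 plan.py .482 -.278 .137 1.30; python3 nudge.py '-0.001 -0.001 0.03 0 0 0;-0.001 -0.001 0.05 0 0 0;-0.001 -0.001 0.062 0 0 0;-0.001 -0.001 0.062 0 0 0;-0.001 -0.001 0.062 0 0 0'; python3 plan.py .482 -.278 .119 1.30
```

```text
rel [ 0.0005 -0.0004  0.063 ] rot [-0.0001  0.0003  0.0024] rows 1.5 j6 -2.038 yaw 1.302
t: 24.48
position: [0.4829, -0.2795, 0.1377]
ee_rot: [[-0.964, 0.266, -0.001], [0.266, 0.964, 0.001], [0.001, 0.0, -1.0]]
ft_force: [1.0, 0.0, -2.1]
grip_width: 0.289
gripper_force: 40.0
rel [0.0013 0.0012 0.0187] rot [ 0.0005 -0.0009  0.0013] rows 0.5 j6 -2.039 yaw 1.301
```

```bash
python3 nudge.py '0.001 0.001 0.004 0 0 0;0.001 0.001 0.007 0 0 0;0.001 0.001 0.008 0 0 0;0.001 0.001 0.008 0 0 0'; python3 nudge.py '0 0 0.003 0 0 0;0 0 0.006 0 0 0;0 0 0.006 0 0 0'
```

```text
t: 24.82
position: [0.4825, -0.2787, 0.1303]
ee_rot: [[-0.964, 0.267, 0.001], [0.267, 0.964, -0.0], [-0.001, -0.0, -1.0]]
ft_force: [-0.1, 0.1, -1.2]
grip_width: 0.292
gripper_force: 40.0
t: 25.07
position: [0.4838, -0.2795, 0.1279]
ee_rot: [[-0.964, 0.266, 0.003], [0.266, 0.964, -0.002], [-0.003, -0.001, -1.0]]
ft_force: [-5.8, 6.0, 21.6]
grip_width: 0.293
gripper_force: 40.0
```

```bash
python3 nudge.py '0 0 -0.004 0 0 0;0 0 -0.004 0 0 -0.04;0 0 -0.004 0 0 -0.08;0 0 -0.004 0 0 -0.08'; python3 nudge.py '0 0 0 0 0 -0.04;0 0 0 0 0 -0.08;0 0 0 0 0 -0.08;'; python3 nudge.py '0 0 0 0 0 -0.04;0 0 0 0 0 -0.08;0 0 0 0 0 -0.08'
```

```text
t: 25.4
position: [0.4832, -0.2789, 0.1292]
ee_rot: [[-0.982, 0.187, 0.002], [0.187, 0.982, -0.001], [-0.002, -0.001, -1.0]]
ft_force: [-0.2, 1.5, 5.7]
grip_width: 0.292
gripper_force: 40.0
t: 25.65
position: [0.4833, -0.2788, 0.1291]
ee_rot: [[-0.994, 0.109, 0.002], [0.109, 0.994, -0.001], [-0.002, -0.001, -1.0]]
ft_force: [-0.0, 3.1, 5.8]
grip_width: 0.292
gripper_force: 40.0
t: 25.9
position: [0.4833, -0.2788, 0.1291]
ee_rot: [[-1.0, 0.029, 0.002], [0.029, 1.0, -0.001], [-0.002, -0.001, -1.0]]
ft_force: [1.5, 3.7, 6.2]
grip_width: 0.291
gripper_force: 40.0
```

```bash
python3 nudge.py '0 0.0015 0 0 0 0.08;0 0.0015 0 0 0 0.16;0 0.0015 0 0 0 0.16'; python3 nudge.py '0 0 0 0 0 0.05;0 0 0 0 0 0.1;0 0 0 0 0 0.1'; python3 nudge.py '0 0 0 0 0 0.05;0 0 0 0 0 0.1;0 0 0 0 0 0.1';python3 nudge.py '0 0 0 0 0 0.05;0 0 0 0 0 0.1;0 0 0 0 0 0.1'
```

```text
t: 26.15
position: [0.483, -0.2781, 0.1289]
ee_rot: [[-0.981, 0.192, 0.002], [0.192, 0.981, -0.002], [-0.002, -0.002, -1.0]]
ft_force: [-1.0, -0.4, 4.4]
grip_width: 0.289
gripper_force: 40.0
t: 26.4
position: [0.482, -0.277, 0.1273]
ee_rot: [[-0.958, 0.286, -0.001], [0.286, 0.958, 0.0], [0.001, 0.0, -1.0]]
ft_force: [0.2, -0.1, -4.2]
grip_width: 0.288
gripper_force: 40.0
t: 26.65
position: [0.4819, -0.2768, 0.1271]
ee_rot: [[-0.925, 0.379, -0.001], [0.379, 0.925, 0.001], [0.001, 0.0, -1.0]]
ft_force: [0.2, -0.2, -3.0]
grip_width: 0.289
gripper_force: 40.0
t: 26.9
position: [0.482, -0.2769, 0.1273]
ee_rot: [[-0.883, 0.469, -0.001], [0.469, 0.883, 0.001], [0.001, 0.0, -1.0]]
ft_force: [-0.1, 0.3, -3.3]
grip_width: 0.289
gripper_force: 40.0
```

```bash
python3 nudge.py '0 0 0 0 0 -0.06;0 0 0 0 0 -0.12;0 0 0.003 0 0 -0.12;0 0 0.005 0 0 -0.12;0 0 0.005 0 0 -0.12'; python3 -c "
from rig import arm
print(arm.observe()['ft_torque'])"
```

```text
t: 27.32
position: [0.4819, -0.2768, 0.122]
ee_rot: [[-0.932, 0.362, -0.001], [0.362, 0.932, 0.001], [0.001, 0.0, -1.0]]
ft_force: [0.6, -0.2, -3.2]
grip_width: 0.292
gripper_force: 40.0
[-0.02391265  0.03903346  0.00563967]
```

```bash
python3 nudge.py '0 0 0.0015 0 0 0;0 0 0.0025 0 0 0;0 0 0.0025 0 0 0;0 0 0.0025 0 0 0'; python3 nudge.py '0 0 0.0015 0 0 0;0 0 0.0015 0 0 0;0 0 0.0015 0 0 0'; python3 -c "
from rig import arm
print(arm.observe()['ft_torque'])"
```

```text
t: 27.65
position: [0.4824, -0.2771, 0.1207]
ee_rot: [[-0.932, 0.361, 0.0], [0.361, 0.932, -0.0], [-0.0, -0.0, -1.0]]
ft_force: [-2.0, 1.4, 1.6]
grip_width: 0.291
gripper_force: 40.0
t: 27.9
position: [0.4826, -0.2773, 0.1203]
ee_rot: [[-0.932, 0.361, 0.0], [0.361, 0.932, -0.001], [-0.001, -0.0, -1.0]]
ft_force: [-4.2, 2.9, 11.3]
grip_width: 0.288
gripper_force: 40.0
[0.63408496 0.78391714 0.07250794]
```

Seated: the foot is at about 0.080 m, with light contact force. Now I'll turn clockwise.

```bash
python3 nudge.py '0 0 0 0 0 0.1;0 0 0 0 0 0.2;0 0 0.0002 0 0 0.3;0 0 0.0004 0 0 0.4;0 0 0.0005 0 0 0.5;0 0 0.0006 0 0 0.6;0 0 0.0008 0 0 0.7;0 0 0.001 0 0 0.8;0 0 0.0011 0 0 0.9;0 0 0.0012 0 0 1.0;0 0 0.0012 0 0 1.0'; python3 -c "
from rig import arm
o=arm.observe();print(o['ft_torque'],o['joint_pos'][5])"
```

```text
t: 28.82
position: [0.4823, -0.2775, 0.1189]
ee_rot: [[-0.195, 0.981, -0.0], [0.981, 0.195, -0.001], [-0.001, -0.0, -1.0]]
ft_force: [-5.3, 2.5, 9.9]
grip_width: 0.287
gripper_force: 40.0
[ 0.27857455  1.01710232 -0.0857603 ] -0.9305132668470638
```

```bash
python3 nudge.py '0 0 0.0001 0 0 0.1;0 0 0.0003 0 0 0.2;0 0 0.0004 0 0 0.3;0 0 0.0006 0 0 0.4;0 0 0.0007 0 0 0.5;0 0 0.0009 0 0 0.6;0 0 0.001 0 0 0.7;0 0 0.0012 0 0 0.8;0 0 0.0013 0 0 0.9;0 0 0.0015 0 0 1.0;0 0 0.0016 0 0 1.1;0 0 0.0018 0 0 1.2;0 0 0.0019 0 0 1.3;0 0 0.0021 0 0 1.4;0 0 0.0022 0 0 1.5;0 0 0.0022 0 0 1.5'; python3 -c "
from rig import arm
o=arm.observe();print(o['ft_torque'],o['joint_pos'][5])"
```

```text
t: 30.15
position: [0.482, -0.2773, 0.1166]
ee_rot: [[0.965, 0.264, -0.001], [0.264, -0.965, -0.0], [-0.001, 0.0, -1.0]]
ft_force: [-5.8, 2.5, 9.9]
grip_width: 0.288
gripper_force: 40.0
[ 0.47226745  1.25568815 -0.0046825 ] 0.5694721224405472
```

```bash
python3 nudge.py '0 0 0.0001 0 0 0.1;0 0 0.0003 0 0 0.2;0 0 0.0004 0 0 0.3;0 0 0.0006 0 0 0.4;0 0 0.0007 0 0 0.5;0 0 0.0009 0 0 0.6;0 0 0.001 0 0 0.7;0 0 0.0012 0 0 0.8;0 0 0.0013 0 0 0.9;0 0 0.0013 0 0 0.9'; python3 -c "
from rig import arm
o=arm.observe();print(o['ft_torque'],o['joint_pos'][5])";  python3 nudge.py '0 0 0 0 0 0.05;0 0 0.0001 0 0 0.1;0 0 0.0001 0 0 0.15;0 0 0.0001 0 0 0.15;0 0 0.0001 0 0 0.15'; python3 -c "
from rig import arm
o=arm.observe();print(o['ft_torque'],o['joint_pos'][5])"
```

```text
t: 30.98
position: [0.4819, -0.2771, 0.1153]
ee_rot: [[0.806, -0.592, -0.001], [-0.592, -0.806, -0.0], [-0.001, 0.001, -1.0]]
ft_force: [-5.7, 2.5, 9.6]
grip_width: 0.29
gripper_force: 40.0
[ 0.69433481  1.28368214 -0.01783197] 1.4694839823681862
t: 31.4
position: [0.4823, -0.2772, 0.1153]
ee_rot: [[0.712, -0.702, -0.0], [-0.702, -0.712, -0.0], [0.0, 0.0, -1.0]]
ft_force: [-3.1, 3.3, 10.0]
grip_width: 0.285
gripper_force: 40.0
[ 0.7059571  1.1026843 -0.0190408] 1.6143492829408463
```

```bash
python3 nudge.py '0 0 0.0001 0 0 0.05;0 0 0.0002 0 0 0.1;0 0 0.0002 0 0 0.15;0 0 0.0002 0 0 0.15'; python3 -c "
from rig import arm
o=arm.observe();print(o['ft_torque'],o['joint_pos'][5])";  python3 nudge.py '0 0 0.0001 0 0 0.05;0 0 0.0002 0 0 0.1;0 0 0.0002 0 0 0.15;0 0 0.0002 0 0 0.15'; python3 -c "
from rig import arm
o=arm.observe();print(o['ft_torque'],o['joint_pos'][5])"
```

```text
t: 31.73
position: [0.4824, -0.2771, 0.1152]
ee_rot: [[0.598, -0.802, -0.0], [-0.802, -0.598, -0.0], [0.0, 0.0, -1.0]]
ft_force: [-4.7, 3.7, 10.6]
grip_width: 0.289
gripper_force: 40.0
[0.86235503 1.1641889  0.28946757] 1.7662771735409568
t: 32.07
position: [0.4824, -0.2772, 0.1151]
ee_rot: [[0.472, -0.882, -0.0], [-0.882, -0.472, -0.0], [0.0, 0.0, -1.0]]
ft_force: [-5.2, 2.9, 12.3]
grip_width: 0.291
gripper_force: 40.0
[0.88408374 1.23322724 0.23403437] 1.9161917010915
```

```bash
python3 nudge.py '0 0 0 0 0 0;0 0 0 0 0 0;0 0 0 0 0 0.04;0 0 0 0 0 0.08;0 0 0 0 0 0.12;0 0 0 0 0 0.12' 0 60; python3 -c "
from rig import arm
o=arm.observe();print(o['ft_torque'],o['joint_pos'][5])"
```

```text
t: 32.57
position: [0.4823, -0.2772, 0.1151]
ee_rot: [[0.363, -0.932, -0.0], [-0.932, -0.363, -0.0], [0.0, 0.001, -1.0]]
ft_force: [-5.1, 4.0, 12.7]
grip_width: 0.287
gripper_force: 60.0
[0.89096926 1.27607675 0.34390654] 2.0356408307015244
```

```bash
python3 nudge.py '0 0 0 0 0 -0.06;0 0 0 0 0 -0.12;0 0 -0.001 0 0 -0.18;0 0 -0.001 0 0 -0.24;0 0 -0.001 0 0 -0.24'; python3 -c "
from rig import arm
o=arm.observe();print(o['ft_torque'],o['joint_pos'][5])"; python3 nudge.py '0 0 -0.001 0 0 0;0 0 -0.003 0 0 0;0 0 -0.003 0 0 0;0 0 -0.003 0 0 0'; python3 -c "
from rig import arm
o=arm.observe();print(o['ft_torque'],o['joint_pos'][5])"
```

```text
t: 32.98
position: [0.4823, -0.2771, 0.1156]
ee_rot: [[0.578, -0.816, -0.0], [-0.816, -0.578, 0.0], [-0.0, 0.0, -1.0]]
ft_force: [-3.4, 2.9, 8.3]
grip_width: 0.288
gripper_force: 60.0
[0.7799165  0.9327867  0.01736651] 1.7910559976142502
t: 33.32
position: [0.4821, -0.277, 0.117]
ee_rot: [[0.575, -0.818, -0.001], [-0.818, -0.575, 0.0], [-0.001, 0.0, -1.0]]
ft_force: [-0.2, -0.2, -5.4]
grip_width: 0.289
gripper_force: 60.0
[0.10166927 0.23498456 0.04428903] 1.7942000981780408
```

```bash
python3 nudge.py '0 0 0 0 0 -0.04;0 0 -0.001 0 0 -0.06;0 0 -0.003 0 0 -0.06;0 0 -0.003 0 0 -0.06'; python3 nudge.py '0 0 -0.003 0 0 0;0 0 -0.006 0 0 0;0 0 -0.009 0 0 0;0 0 -0.012 0 0 0;0 0 -0.015 0 0 0;0 0 -0.015 0 0 0'
```

```text
t: 33.65
position: [0.482, -0.2772, 0.12]
ee_rot: [[0.622, -0.783, -0.001], [-0.783, -0.622, 0.0], [-0.001, 0.0, -1.0]]
ft_force: [0.7, -3.6, -11.2]
grip_width: 0.291
gripper_force: 60.0
t: 34.15
position: [0.4817, -0.2798, 0.1357]
ee_rot: [[0.622, -0.783, -0.001], [-0.783, -0.622, -0.005], [0.003, 0.004, -1.0]]
ft_force: [-0.9, -11.4, -12.0]
grip_width: 0.287
gripper_force: 60.0
```

It is lifting the flap. I'll go back down and ease the driver back further.

```bash
python3 nudge.py '0 0 0.004 0 0 0;0 0 0.008 0 0 0;0 0 0.012 0 0 0;0 0 0.016 0 0 0;0 0 0.019 0 0 0;0 0 0.0205 0 0 0;0 0 0.0205 0 0 0;0 0 0.0205 0 0 0'; python3 -c "
from rig import arm
o=arm.observe();print(o['ft_torque'],o['joint_pos'][5])"; python3 nudge.py '0 0 0 0 0 0.06;0 0 0 0 0 0.12;0 0 0 0 0 0.18;0 0 0 0 0 0.18';  python3 -c "
from rig import arm
o=arm.observe();print(o['ft_torque'],o['joint_pos'][5])"
```

```text
t: 34.82
position: [0.4826, -0.2771, 0.1177]
ee_rot: [[0.623, -0.782, -0.0], [-0.782, -0.623, -0.0], [0.0, 0.0, -1.0]]
ft_force: [-8.8, 4.7, 16.9]
grip_width: 0.284
gripper_force: 60.0
[0.93992547 2.08084842 0.0055959 ] 1.7343311805807753
t: 35.15
position: [0.4825, -0.277, 0.1175]
ee_rot: [[0.471, -0.882, -0.0], [-0.882, -0.471, -0.0], [0.0, 0.0, -1.0]]
ft_force: [-9.0, 3.5, 15.3]
grip_width: 0.285
gripper_force: 60.0
[0.78819721 1.95817415 0.00966035] 1.917593080718228
```

```bash
python3 nudge.py '0 0 -0.001 0 0 -0.06;0 0 -0.002 0 0 -0.08;0 0 -0.002 0 0 -0.08' 0 ; python3 nudge.py '0 0 0 0 0 0;0 0 0 0 0 0;0 0 0 0 0 0;0 0 0 0 0 0' 0.5; python3 -c "
from rig import arm
o=arm.observe();print(o['ft_torque'],o['joint_pos'][5])"; python3 plan.py .482 -.277 .116; python3 nudge.py '0 0 0 0 0 0;0 0 0 0 0 0;0 0 0 0 0 0;0 0 0 0 0 0;0 0 0 0 0 0' 0 30;  python3 -c "
from rig import arm
o=arm.observe();print(o['ft_torque'],o['joint_pos'][5])"
```

```text
t: 35.4
position: [0.4824, -0.2769, 0.1181]
ee_rot: [[0.543, -0.84, -0.0], [-0.84, -0.543, 0.0], [-0.0, 0.0, -1.0]]
ft_force: [-5.3, 1.6, 5.1]
grip_width: 0.289
gripper_force: 60.0
t: 35.73
position: [0.4829, -0.2772, 0.1174]
ee_rot: [[0.542, -0.841, 0.001], [-0.841, -0.542, -0.0], [0.001, -0.001, -1.0]]
ft_force: [-0.2, 0.4, -0.9]
grip_width: 0.502
gripper_force: 0.0
[ 0.07891569  0.13153894 -0.01760234] 1.8342651700768047
rel [-0.0006  0.0006  0.0014] rot [-0.0007 -0.0009 -0.    ] rows 0.0 j6 1.834 yaw -2.569
t: 36.15
position: [0.4824, -0.2771, 0.1171]
ee_rot: [[0.542, -0.841, 0.0], [-0.841, -0.542, -0.0], [0.0, -0.0, -1.0]]
ft_force: [-0.8, 0.2, -0.3]
grip_width: 0.295
gripper_force: 29.9
[0.0679712  0.13359558 0.009261  ] 1.8341637518215823
```

```bash
for k in 1; do python3 nudge.py '0 0 -0.002 0 0 0;0 0 -0.003 0 0 0;0 0 -0.003 0 0 0;0 0 -0.003 0 0 0'; done; python3 -c "
from rig import arm
o=arm.observe();print(o['ft_torque'],o['joint_pos'][5])"
```

```text
t: 36.48
position: [0.4822, -0.2772, 0.1197]
ee_rot: [[0.542, -0.841, -0.0], [-0.841, -0.542, -0.0], [-0.0, 0.0, -1.0]]
ft_force: [2.6, -3.9, -7.6]
grip_width: 0.294
gripper_force: 29.9
[-0.5508712  -0.25736139 -0.00816521] 1.8341289919607322
```

```bash
for i in 1; do python3 nudge.py '0 0 0.002 0 0 -0.06;0 0 0.002 0 0 -0.1;0 0 0.002 0 0 -0.1'|grep -E 'pos|force'; python3 nudge.py '0 0 -0.001 0 0 0;0 0 -0.002 0 0 0;0 0 -0.002 0 0 0'|grep -E 'pos|force'; python3 -c "
from rig import arm
o=arm.observe();print(o['ft_torque'],o['joint_pos'][5])";  python3 nudge.py '0 0 0.002 0 0 -0.06;0 0 0.002 0 0 -0.1;0 0 0.002 0 0 -0.1'|grep -E 'pos|force'; python3 nudge.py '0 0 -0.001 0 0 0;0 0 -0.002 0 0 0;0 0 -0.002 0 0 0'|grep -E 'pos|force'; python3 -c "
from rig import arm
o=arm.observe();print(o['ft_torque'],o['joint_pos'][5])"; done
```

```text
position: [0.4823, -0.277, 0.118]
ft_force: [1.7, -2.2, -6.3]
gripper_force: 29.9
position: [0.4822, -0.2773, 0.1201]
ft_force: [1.5, -2.8, -7.8]
gripper_force: 29.9
[-0.60613005 -0.15492241 -0.05167252] 1.7350075770063644
position: [0.4823, -0.277, 0.1183]
ft_force: [0.6, -1.5, -5.3]
gripper_force: 29.9
position: [0.4822, -0.2772, 0.1202]
ft_force: [1.4, -4.2, -7.9]
gripper_force: 29.9
[-0.58874007 -0.05782773 -0.10038716] 1.6351486080344324
```

```bash
P='import sys
from rig import arm
o=arm.observe();print("tau",o["ft_torque"].round(3),"j6",round(o["joint_pos"][5],3),"F",o["ft_force"].round(1),"z",round(o["position"][2],4),"w",round(o["grip_width"],3))'; echo "$P">p.py
python3 nudge.py '0 0 0.002 0 0 0;0 0 0.004 0 0 0;0 0 0.004 0 0 0;0 0 0.004 0 0 0' 0 60 >/dev/null; python3 p.py
python3 nudge.py '0 0 0 0 0 0.05;0 0 0 0 0 0.1;0 0 0 0 0 0.1'>/dev/null; python3 p.py
python3 nudge.py '0 0 0 0 0 0.05;0 0 0 0 0 0.1;0 0 0 0 0 0.1'>/dev/null; python3 p.py
python3 nudge.py '0 0 0 0 0 0.05;0 0 0 0 0 0.1;0 0 0 0 0 0.1'>/dev/null; python3 p.py
python3 nudge.py '0 0 0 0 0 0.05;0 0 0 0 0 0.1;0 0 0 0 0 0.1'>/dev/null; python3 p.py
python3 nudge.py '0 0 0 0 0 0.05;0 0 0 0 0 0.1;0 0 0 0 0 0.1'>/dev/null; python3 p.py
```

```text
tau [ 0.165  0.613 -0.087] j6 1.634 F [-3.   0.9  4.2] z 0.1171 w 0.286
tau [0.175 0.659 0.004] j6 1.736 F [-1.9 -0.   5.2] z 0.117 w 0.289
tau [0.192 0.726 0.033] j6 1.834 F [-2.9  0.5  5.8] z 0.1168 w 0.288
tau [0.139 0.75  0.029] j6 1.933 F [-3.1  0.1  5.9] z 0.1166 w 0.285
tau [0.075 0.805 0.097] j6 2.033 F [-2.8 -0.4  4.9] z 0.1165 w 0.293
tau [ 0.067  0.797 -0.033] j6 2.132 F [-3.4 -0.   5.8] z 0.1164 w 0.292
```

```bash
python3 - <<'E'
from ms import *
c=cams()[0]; P=arm.observe()["position"]; M=arm.observe()["ee_rot"]; y=np.arctan2(M[1,1],M[0,1]); print("tool yaw mod90",(y)%(np.pi/2))
u=c.px([P[0],P[1],.0735+.012])[0]; print(u.round(1)); u=u.round().astype(int)
g=c.im.astype(int)
for v in range(u[1]-16,u[1]+14):
    print(v,' '.join("%3d%s"%(g[v,x].mean(),'*' if g[v,x].max()-g[v,x].min()>60 else ' ') for x in range(u[0]-12,u[0]+13)))
for yy in (0,.2,.4,.6,.8,1.0,1.2,1.4):
    q=c.px(np.array([Rz(yy)@[sx*.0157,sy*.0157,.013] for sx,sy in((1,1),(1,-1),(-1,1),(-1,-1))])+[P[0],P[1],.0735])[:,0]; print(yy,np.sort(q).round(1))
E
```

```text
tool yaw mod90 0.2767083551344234
[171.2 173.7]
158 152  145  113   54   32   34   37   36   32   31   34   41   51   59*  60   98  148  154  154  155  154  155  155  155  155 
159 154  149  131   64   36   34   36   32   34   37   32   42   49   56*  67  104  148  153  151  154  155  157  153  156  157 
160 147* 147  134   77   41   27   35   33   34   36   32   37   44   60*  79  119  150  153  154  153  154  154  155  154  155 
161 134* 136* 125*  79*  44   33   36   36   35   32   34   34   46   70   96  131  150  152  152  153  152  152  152  153  154 
162 127* 128* 123*  90*  48   32   36   35   32   33   35   31   56   81  106  141  153  149  142  142  141  142  146  147  150 
163 127* 125* 125* 112*  55   37   37   32   34   35   32   37   54   80  104  124* 135* 132* 116* 113* 115* 114  121  126  135 
164 126* 128* 128* 116*  60   36   32   35   35   37   36   38   49   74   99  117* 127* 125* 126* 127* 120*  93*  82*  82*  89*
165 125* 128* 127* 117*  70*  40   32   36   36   32   33   32   44   71   95  109* 118* 115* 121* 127* 124* 113*  77*  72*  81*
166 125* 128* 125* 1
[... 2355 characters left out ...]
 126* 125* 113*  78*  70*  65*  70*  68*  69*  66*  69*  65*  64*  62*  65 
185 126* 130* 127* 128* 129* 127* 127* 127* 128* 126* 128* 125* 121*  98*  93*  87*  70*  63*  70*  68*  66*  66*  65*  67   70 
186 129* 125* 126* 127* 129* 128* 128* 128* 125* 127* 128* 127* 126* 125* 125* 114*  76*  69*  71*  67*  68*  64*  66   67   78 
187 127* 127* 127* 128* 127* 127* 126* 130* 128* 128* 126* 127* 127* 128* 124* 115*  77*  65*  71*  78*  64*  66   67   69   91 
0 [162.8 167.9 174.5 179.3]
0.2 [163.6 166.4 176.1 178.5]
0.4 [164.7 165.  177.4 177.5]
0.6 [163.8 166.1 176.  178.6]
0.8 [163.  167.7 174.5 179.4]
1.0 [162.4 169.4 172.8 179.9]
1.2 [162.2 171.1 171.2 180. ]
1.4 [162.4 169.4 173.  179.8]
```

```bash
python3 - <<'E'
from h import *
c=cams()[0]; o=arm.observe(); P=o["position"]
for fz in (.0735,.0746,.078,.084):
    q=c.px(np.array([Rz(.26)@[sx*.0157,sy*.0157,h] for sx,sy,h in((1,1,0),(1,-1,0),(1,1,.026),(1,-1,.026),(-1,1,.026))])+[P[0],P[1],fz]); print(fz,q.round(1).tolist())
# flap free edge (case y=+35, outer face z=.070) & flange bottom; flap angle hypotheses
for a in (0,.1,.2):
    pts=[]
    for x in (-.089,.089):
        r=.125; y=-.09+r*np.cos(a)-.004*np.sin(a); z=.066+r*np.sin(a)+.004*np.cos(a); pts.append(Rz(-.0765)@[x,y,z]+[.480,-.280,0])
    pts.append(Rz(-.0765)@[0,-.09+.09*np.cos(a),.074+.09*np.sin(a)]+[.480,-.280,0])
    print("flap",a,c.px(np.array(pts)).round(1).tolist())
g=c.im.astype(int)
# orange/grey boundary along rows near x+ end of free edge
for v in (192,194,196,198): print(v,[ (x,g[v,x].tolist()) for x in range(164,186,2)])
E
```

```text
0.0735 [[177.3, 180.5], [164.8, 181.0], [175.8, 171.5], [163.1, 172.0], [177.5, 165.7]]
0.0746 [[177.2, 180.2], [164.7, 180.6], [175.7, 171.2], [163.0, 171.6], [177.4, 165.3]]
0.078 [[177.0, 179.0], [164.5, 179.5], [175.5, 170.0], [162.8, 170.4], [177.2, 164.1]]
0.084 [[176.7, 176.9], [164.1, 177.4], [175.2, 167.8], [162.4, 168.3], [176.9, 162.1]]
flap 0 [[198.5, 164.6], [167.1, 198.0], [171.3, 177.0]]
flap 0.1 [[197.6, 160.5], [165.9, 193.5], [170.6, 174.0]]
flap 0.2 [[196.3, 156.3], [164.1, 189.0], [169.6, 170.8]]
192 [(164, [227, 123, 36]), (166, [226, 121, 31]), (168, [223, 120, 34]), (170, [192, 100, 25]), (172, [132, 70, 20]), (174, [112, 62, 26]), (176, [81, 62, 54]), (178, [67, 68, 69]), (180, [68, 67, 70]), (182, [67, 68, 68]), (184, [68, 68, 69])]
194 [(164, [226, 121, 31]), (166, [226, 120, 29]), (168, [216, 114, 34]), (170, [163, 86, 25]), (172, [129, 68, 24]), (174, [87, 65, 53]), (176, [69, 70, 70]), (178, [68, 65, 67]), (180, [68, 69, 70]), (182, [66, 65, 68]), (184, [69, 68, 71])]
196 [(164, [227, 122, 33]), (166, [227, 122, 32]), (168, [227, 122, 33]), (170, [205, 107, 32]), (172, [107, 73, 55]), (174, [91, 92, 92]), (176, [89, 91, 92]), (178, [92, 91, 93]), (180, [92, 94, 95]), (182, [91, 92, 93]), (184, [92, 93, 94])]
198 [(164, [214, 112, 32]), (166, [218, 116, 33]), (168, [205, 108, 35]), (170, [105, 65, 46]), (172, [104, 103, 106]), (174, [128, 129, 131]), (176, [127, 128, 130]), (178, [131, 131, 133]), (180, [128, 128, 130]), (182, [128, 129, 132]), (184, [130, 130, 133])]
```

```bash
python3 nudge.py '0 0 0.001 0 0 0;0 0 0.002 0 0 0.0;0 0 0.002 0 0 0'>/dev/null; python3 p.py
python3 nudge.py '0 0 0 0 0 0.04;0 0 0 0 0 0.08;0 0 0 0 0 0.12;0 0 0 0 0 0.12'>/dev/null; python3 p.py
python3 nudge.py '0 0 0 0 0 0;0 0 0 0 0 0'>/dev/null; python3 p.py
python3 nudge.py '0 0 0 0 0 0.04;0 0 0 0 0 0.08;0 0 0 0 0 0.12;0 0 0 0 0 0.12'>/dev/null; python3 p.py
python3 nudge.py '0 0 0 0 0 0;0 0 0 0 0 0'>/dev/null; python3 p.py
```

```text
tau [ 0.576  1.438 -0.019] j6 2.13 F [-6.9  2.6 15.6] z 0.1158 w 0.29
tau [0.411 1.395 0.046] j6 2.252 F [-6.8  1.2 12.9] z 0.1156 w 0.288
tau [0.429 1.457 0.09 ] j6 2.25 F [-6.1  1.2 14.2] z 0.1156 w 0.287
tau [ 0.233  1.175 -0.122] j6 2.372 F [-5.6  1.5 11.2] z 0.1152 w 0.289
tau [ 0.285  1.215 -0.079] j6 2.37 F [-5.   1.4 10.5] z 0.1151 w 0.285
```

```bash

python3 nudge.py '0 0 0 0 0 0.04;0 0 0 0 0 0.08;0 0 0 0 0 0.12;0 0 0 0 0 0.12;0 0 0 0 0 0.12'>/dev/null; python3 p.py
python3 nudge.py '0 0 0 0 0 0.04;0 0 0 0 0 0.08;0 0 0 0 0 0.12;0 0 0 0 0 0.12;0 0 0 0 0 0.12'>/dev/null; python3 p.py
python3 nudge.py '0 0 0 0 0 0.04;0 0 0 0 0 0.08;0 0 0 0 0 0.12;0 0 0 0 0 0.12;0 0 0 0 0 0.12'>/dev/null; python3 p.py
```

```text
tau [ 0.083  0.905 -0.076] j6 2.49 F [-3.8  0.2  6.1] z 0.1144 w 0.29
tau [0.068 0.86  0.027] j6 2.61 F [-3.2 -0.   4.9] z 0.1144 w 0.291
tau [ 0.074  0.406 -0.116] j6 2.73 F [-1.7  0.2  5.6] z 0.1144 w 0.29
```

```bash
python3 - <<'E'
from h import *
c=cams()[0]; o=arm.observe(); M=o["ee_rot"]; print((np.arctan2(M[1,1],M[0,1]))%(np.pi/2))
g=c.im.astype(int)
for v in range(164,184): print(v,' '.join("%3d%s"%(g[v,x].mean(),'*' if g[v,x].max()-g[v,x].min()>60 else ' ') for x in range(159,184)))
c.save("s8.png",(140,130,200,205),7)
E
```

```text
1.2473586981490445
164  49   34   37   34   30   33   35   34   45   77   99  101  101   98  105  122* 126* 126* 131* 130* 128* 133* 134* 135* 137*
165  68*  44   32   28   35   35   34   31   40   69  101  102   99   98  102  115* 127* 128* 127* 128* 130* 129* 128* 127* 127*
166  96*  70*  50   45   38   34   31   32   39   67  102  102  102  102  100  114* 128* 130* 127* 130* 130* 130* 129* 128* 127*
167 124* 107*  90*  82*  67*  47   42   37   52   80  103  102  103  100   96   99  111  115* 124* 129* 130* 130* 126* 129* 128*
168 128* 126* 126* 122* 102*  77   65   61   80   99  106  104  100  102   97   95   99  102  105  111  121* 128* 127* 126* 125*
169 128* 127* 128* 124* 112* 100   93   92  100  103  107  104  102  102   98   97   98   96   97   99  116* 131* 126* 124* 107*
170 126* 125* 126* 111  102  100   97  101  104  104  103  104  101  100   99  100   97   95   95   98  115* 129* 128* 120*  93*
171 130* 128* 130* 111  102  102  101  100  101  101  101  103  101  100   99   99   95   95   97   97  109  124* 128* 122* 105*
172 127* 127* 129* 115  102  104  104  102  103  
[... 798 characters left out ...]
  95   96   96   98   96   89   71   61   67*  67*  67*
179 127* 129* 128* 132* 132* 126  114  108  104  104  103  105  107   98   96   96   96   95   95   83   64   58   69*  69*  70*
180 130* 128* 130* 132* 125* 115*  92  106  104  105  103  110  118  103   97   94   97   96   80   66   52   61*  68*  68*  70*
181 131* 131* 128* 127* 127* 117*  84*  83   93   98  100  108  116  108   91   92   90   79   60   53   59*  62*  68*  66*  70*
182 130* 130* 126* 127* 129* 124* 103*  69*  65   76   83   95   99   98   78   70   64   56   60*  66*  67*  70*  68*  64*  65*
183 127* 126* 126* 121* 122* 116* 105*  69*  60*  53   60   71*  87*  92*  89*  80*  68*  67*  66*  70*  69*  67*  65*  63*  62*
```

```bash

python3 nudge.py '0 0 0 0 0 0.04;0 0 0 0 0 0.08;0 0 0 0 0 0.12;0 0 0 0 0 0.16;0 0 0 0 0 0.2;0 0 0 0 0 0.2'>/dev/null; python3 p.py
python3 nudge.py '0 0 0 0 0 -0.04;0 0 0 0 0 -0.08;0 0 0 0 0 -0.12;0 0 -0.001 0 0 -0.16;0 0 -0.001 0 0 -0.2;0 0 -0.001 0 0 -0.2'>/dev/null; python3 p.py
python3 nudge.py '0 0 -0.001 0 0 0;0 0 -0.002 0 0 0;0 0 -0.002 0 0 0;0 0 -0.002 0 0 0'>/dev/null; python3 p.py
python3 nudge.py '0 0 -0.001 0 0 0;0 0 -0.002 0 0 0;0 0 -0.002 0 0 0;0 0 -0.002 0 0 0'>/dev/null; python3 p.py
```

```text
tau [ 0.153  0.561 -0.024] j6 2.932 F [-2.5 -0.   4.7] z 0.1144 w 0.287
tau [0.082 0.033 0.018] j6 2.729 F [ 1.2 -0.7  0.4] z 0.1147 w 0.285
tau [ 0.003  0.107 -0.007] j6 2.734 F [ 0.4 -0.8 -3.9] z 0.1168 w 0.29
tau [ 0.047  0.076 -0.009] j6 2.734 F [ 0.  -0.8 -2.6] z 0.1192 w 0.289
```

It lifts freely now, carrying only its own weight. I'll raise it and measure the screw.

```bash

python3 nudge.py '0 0 -0.01 0 0 0;0 0 -0.02 0 0 0;0 0 -0.03 0 0 0;0 0 -0.05 0 0 0;0 0 -0.08 0 0 0;0 0 -0.08 0 0 0;0 0 -0.08 0 0 0'>/dev/null; python3 p.py
python3 - <<'E'
from ms import *
c=cams(); c[0].save("s8.png",(130,110,220,220),5.4)
print(screw(c[:1],[.482,-.278,.074],False)[:3])
print(screw(c[:1],[.482,-.278,.0785],False)[:3])
E
```

```text
tau [ 0.118  0.041 -0.012] j6 2.734 F [ 0.2  0.  -3.8] z 0.2021 w 0.287
[(np.float64(19.03446942393103), array([ 0.48252478, -0.27769527,  0.074     , -0.58473537])), (np.float64(19.067196635872925), array([ 0.48251368, -0.27795558,  0.07400001, -0.53350983])), (np.float64(19.07260057750073), array([ 0.48243327, -0.27771257,  0.074     ,  0.97466145]))]
[(np.float64(19.5264099819104), array([ 0.48979403, -0.27382205,  0.0785    , -0.54037876])), (np.float64(19.531060367213712), array([ 0.48959816, -0.27394488,  0.0785    ,  0.96359071])), (np.float64(19.546551399091086), array([ 0.48982427, -0.27389711,  0.0785    ,  0.9620023 ]))]
```

View pics/s8.png

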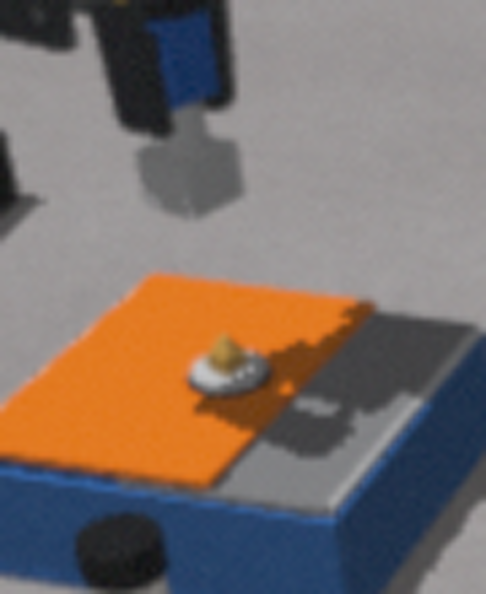

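The flap is shut and the flange is visibly lower, at (230,370). I'll carry the driver to the pad side and measure the screw from above.

```bash
python3 plan.py .4629 .3727 .2
```

```text
rel [-0.6089  0.227  -0.0011] rot [ 0.0004  0.0002 -0.    ] rows 15.6 j6 2.734 yaw 2.814
```

```bash
python3 nudge.py '-0.609 0.227 0 0 0 -2.4;-0.609 0.227 0 0 0 -2.4;-0.609 0.227 0 0 0 -2.4;-0.609 0.227 0 0 0 -2.4;-0.609 0.227 0 0 0 -2.4;-0.609 0.227 0 0 0 -2.4;-0.609 0.227 0 0 0 -2.4;-0.609 0.227 0 0 0 -2.4;-0.609 0.227 0 0 0 -2.4;-0.609 0.227 0 0 0 -2.4;-0.609 0.227 0 0 0 -2.4;-0.609 0.227 0 0 0 -2.4;-0.609 0.227 0 0 0 -2.4;-0.609 0.227 0 0 0 -2.4;-0.609 0.227 0 0 0 -2.4;-0.609 0.227 0 0 0 -2.4;-0.609 0.227 0 0 0 -2.4;-0.609 0.227 0 0 0 -2.4;-0.609 0.227 0 0 0 -2.4;-0.609 0.227 0 0 0 -2.4'; python3 p.py;python3 - <<'E'
from ms import *
c=cams()
for nm,cc,uz in (("both",c,True),("top",c[1:],True),("scene@.0745",c[:1],False)):
    print(nm,[(round(f,2),x.round(4).tolist()) for f,x in screw(cc,[.482,-.2785,.0745],uz)[:5]])
# before-image from the 6x crop
im=cv2.resize(cv2.imread("pics/s7.png"),(45,65),interpolation=cv2.INTER_AREA)[:,:,::-1]
now=c[0].im[125:190,145:190]
for n,I in(("before",im),("now",now)):
    w=np.clip((I[:,:,2].astype(float)-75)/115,0,1)[40:62,15:40]
    n2,lab=cv2.connectedComponents((w>.4).astype(np.uint8)); k=np.bincount(lab[lab>0]).argmax(); w=w*cv2.dilate((lab==k).astype(np.uint8),np.ones((3,3)))
    ys,xs=np.mgrid[40:62,15:40]; print(n,"white centroid",(xs*w).sum()/w.sum()+145,(ys*w).sum()/w.sum()+125,w.sum())
print("proj",c[0].px([.482,-.2785,.0795]),c[0].px([.482,-.2785,.0741]))
E
```

```text
t: 45.88
position: [0.4619, 0.3723, 0.1968]
ee_rot: [[0.873, 0.487, -0.004], [0.487, -0.873, -0.002], [-0.004, -0.0, -1.0]]
ft_force: [-0.2, -0.9, -2.8]
grip_width: 0.288
gripper_force: 59.9
tau [-0.016  0.129 -0.001] j6 1.54 F [-0.2 -0.9 -2.8] z 0.1968 w 0.288
both [(np.float64(10.01), [0.4822, -0.2788, 0.0736, 1.1237]), (np.float64(10.02), [0.4821, -0.279, 0.0735, -0.3975]), (np.float64(10.04), [0.4822, -0.2788, 0.0737, -0.4977]), (np.float64(10.04), [0.4821, -0.2789, 0.0735, -0.3998]), (np.float64(10.05), [0.4823, -0.2789, 0.0736, -0.4219])]
top [(np.float64(5.82), [0.4823, -0.2795, 0.0727, -0.4219]), (np.float64(5.85), [0.4823, -0.2789, 0.0746, -0.4345]), (np.float64(5.87), [0.4823, -0.279, 0.0743, 1.1413]), (np.float64(5.88), [0.4823, -0.2788, 0.0748, -0.4237]), (np.float64(5.91), [0.4822, -0.2786, 0.0752, -0.4063])]
scene@.0745 [(np.float64(1.44), [0.4835, -0.2769, 0.0745, -0.4559]), (np.float64(1.45), [0.4836, -0.2768, 0.0745, -0.5482]), (np.float64(1.45), [0.4834, -0.2768, 0.0745, -0.4649]), (np.float64(1.45), [0.4834, -0.2768, 0.0745, 1.0601]), (np.float64(1.45), [0.4834, -0.2769, 0.0745, 1.0131])]
before white centroid 170.20525850640743 177.43835616438355 39.356521739130436
now white centroid 171.80950619567227 178.59737377473644 47.017391304347825
proj [[171.18152367 175.60554548]] [[171.50261543 177.44182119]]
```

```bash
python3 - <<'E'
from ms import *
c=cams(); t=c[1]
u=t.px([.4822,-.279,.0745])[0].round().astype(int); x,y=u-8
print((t.im[y:y+17,x:x+17,2]))
b=t.im[y:y+17,x:x+17].astype(float)
def prof(cams_,z):
  for yaw in np.arange(-1.0,.6,.1):
    soft=[]
    best=9e9
    def cost(q):
        e=0
        for cc in cams_:
            u=cc.px([.4822,-.279,z])[0].round().astype(int); X,Y=u-8
            s=np.clip((cc.im[Y:Y+17,X:X+17,2].astype(float)-75)/115,0,1)
            m=np.zeros((17*16,17*16),np.uint8)
            for P,v in [(DISC,255)]+[(h,0) for h in head()]:
                w=(cc.px(P@Rz(yaw).T+[q[0],q[1],z])+.5-[X,Y])*16
                cv2.fillConvexPoly(m,np.round(cv2.convexHull(w.astype(np.float32))).astype(np.int32),v)
            d=(cv2.resize(m,(17,17),interpolation=cv2.INTER_AREA)/255.-s); e+=np.sum(d[3:14,3:14]**2)
        return e
    r=minimize(cost,[.4822,-.279],method="Nelder-Mead",options=dict(initial_simplex=[[.4822,-.279],[.485,-.279],[.4822,-.276]],xatol=1e-4)); print(round(yaw,1),round(r.fun,2),end=" | ")
  print()
prof([t],.0737); prof(c[:1],.0737)
E
```

```text
[[ 30  33  34  35  61  88 100 106 105 103  83  59  34  24  22  25  21]
 [ 24  43  64  81 124 180 205 201 203 208 195 147  82  48  21  28  29]
 [ 41  58 104 174 206 203 199 199 197 195 196 199 178 108  44  26  23]
 [ 51  82 160 205 201 200 198 197 197 196 194 194 197 173  99  22  25]
 [ 57 154 211 199 197 196 180 154 178 196 196 196 195 199 162  50  24]
 [ 81 157 202 199 198 178 116  38  68 103 160 194 193 196 177 112  11]
 [130 187 199 202 167  69  32  33  44  41  40  64 128 181 207 172  29]
 [147 207 198 198 159  70  34  43  42  48  54  50 121 182 199 164  50]
 [130 189 200 162  78  60  41  44  44  45  55  73 152 199 197 162  47]
 [116 182 199 162  69  49  51  47  40  38  37  95 164 197 198 160  34]
 [ 89 165 201 167  98  93  87  56  41  39  45 123 185 195 199 164  29]
 [ 46 145 204 197 164 157 173 106  98  83  99 155 196 195 169  90  16]
 [ 39  89 160 195 194 196 196 197 200 197 197 191 193 197 159  31  21]
 [ 36  39  92 160 192 196 193 191 192 190 194 196 194 160  86  18  16]
 [ 20  31  34  74 156 198 187 191 195 192 187 200 167  51  23  12  18]
 [ 27  13  32  36  33  75 124 157 189 171 102  88  23  15  14  11  29]
 [ 22  23  22  22  27  43  46  49  45  38  24  13  17  16  16  17  16]]
-1.0 7.24 | -0.9 6.58 | -0.8 5.84 | -0.7 4.98 | -0.6 4.18 | -0.5 3.78 | -0.4 3.55 | -0.3 3.79 | -0.2 4.5 | -0.1 5.13 | -0.0 6.24 | 0.1 7.19 | 0.2 7.51 | 0.3 7.75 | 0.4 7.74 | 0.5 7.55 | 
-1.0 3.28 | -0.9 2.49 | -0.8 1.83 | -0.7 1.41 | -0.6 1.07 | -0.5 1.02 | -0.4 1.05 | -0.3 1.18 | -0.2 1.19 | -0.1 1.22 | -0.0 1.38 | 0.1 1.66 | 0.2 2.04 | 0.3 2.47 | 0.4 3.43 | 0.5 4.09 |
```

The screw head reads about 3.2 rad turned (sunk about 4.9 mm), short of the 3.4 needed. I'll set the driver on its pad, regrip it cleanly and go back to finish the screw.

```bash
python3 plan.py .4629 .3727 .05; python3 nudge.py '0.001 0 0.04 0 0 0;0.001 0 0.08 0 0 0;0.001 0 0.12 0 0 0;0.001 0 0.142 0 0 0;0.001 0 0.147 0 0 0;0.001 0 0.147 0 0 0;0.001 0 0.147 0 0 0'>/dev/null; python3 p.py; python3 nudge.py '0 0 0.002 0 0 0;0 0 0.004 0 0 0;0 0 0.004 0 0 0'>/dev/null; python3 p.py
```

```text
rel [ 0.0009 -0.0003  0.1478] rot [-0.      0.0023  0.    ] rows 3.5 j6 1.548 yaw -1.07
tau [-0.034  0.158  0.006] j6 1.547 F [ 0.7  0.3 -2.4] z 0.0533 w 0.288
tau [-0.068  0.136 -0.019] j6 1.547 F [ 0.6 -0.2 -3. ] z 0.0495 w 0.286
```

```bash
for i in 1; do python3 nudge.py '0 0 0.002 0 0 0;0 0 0.004 0 0 0;0 0 0.004 0 0 0'>/dev/null; python3 p.py;  python3 nudge.py '0 0 0.002 0 0 0;0 0 0.003 0 0 0;0 0 0.003 0 0 0'>/dev/null; python3 p.py; done
```

```text
tau [-0.061  0.184  0.035] j6 1.547 F [-1.   0.  -3.5] z 0.044 w 0.287
tau [-7.960e-01  1.439e+00 -1.000e-03] j6 1.547 F [-6.8 -4.5 15.9] z 0.0434 w 0.288
```

```bash
python3 nudge.py '0 0 -0.002 0 0 0;0 0 -0.002 0 0 0;0 0 -0.002 0 0 0' >/dev/null; python3 nudge.py '0 0 0 0 0 0;0 0 -0.001 0 0 0;0 0 -0.001 0 0 0' 0.5 >/dev/null;python3 p.py; python3 nudge.py '0 0 0 0 0 0;0 0 0 0 0 0;0 0 0 0 0 0;0 0 0 0 0 0;0 0 0 0 0 0' 0 60 >/dev/null;python3 p.py; python3 nudge.py '0 0 -0.04 0 0 0;0 0 -0.08 0 0 0;0 0 -0.12 0 0 0;0 0 -0.155 0 0 0;0 0 -0.155 0 0 0;0 0 -0.155 0 0 0'>/dev/null; python3 p.py; python3 plan.py .482 -.277 .2 -.42
```

```text
tau [ 0.003  0.1   -0.007] j6 1.547 F [ 0.4 -0.2 -0.4] z 0.0442 w 0.485
tau [0.006 0.143 0.035] j6 1.547 F [ 0.4 -0.  -1.1] z 0.044 w 0.29
tau [-0.046  0.144  0.035] j6 1.547 F [-0.1  0.5 -4. ] z 0.2013 w 0.285
rel [-0.2983  0.5785 -0.    ] rot [ 0.0016 -0.0044 -0.6489] rows 15.6 j6 1.547 yaw -1.069
```

```bash
python3 nudge.py '-0.298 0.5785 0 0 0 -0.65;-0.298 0.5785 0 0 0 -0.65;-0.298 0.5785 0 0 0 -0.65;-0.298 0.5785 0 0 0 -0.65;-0.298 0.5785 0 0 0 -0.65;-0.298 0.5785 0 0 0 -0.65;-0.298 0.5785 0 0 0 -0.65;-0.298 0.5785 0 0 0 -0.65;-0.298 0.5785 0 0 0 -0.65;-0.298 0.5785 0 0 0 -0.65;-0.298 0.5785 0 0 0 -0.65;-0.298 0.5785 0 0 0 -0.65;-0.298 0.5785 0 0 0 -0.65;-0.298 0.5785 0 0 0 -0.65;-0.298 0.5785 0 0 0 -0.65;-0.298 0.5785 0 0 0 -0.65;-0.298 0.5785 0 0 0 -0.65;-0.298 0.5785 0 0 0 -0.65;-0.298 0.5785 0 0 0 -0.65;-0.298 0.5785 0 0 0 -0.65'>/dev/null; python3 p.py; python3 plan.py .482 -.277 .135 -.42
```

```text
tau [-0.108  0.113  0.05 ] j6 -0.317 F [ 0.6  1.1 -2.7] z 0.1974 w 0.287
rel [-0.0007  0.0022  0.0624] rot [-0.0033 -0.0014  0.002 ] rows 1.5 j6 -0.317 yaw -0.418
```

```bash
python3 nudge.py '0 0.001 0.03 0 0 0;0 0.001 0.055 0 0 0;0 0.001 0.06 0 0 0;0 0.001 0.06 0 0 0;0 0.001 0.06 0 0 0'>/dev/null; python3 p.py; python3 plan.py .482 -.277 .116 -.42
```

```text
tau [-0.013  0.045 -0.004] j6 -0.317 F [-0.3 -0.  -2.9] z 0.1397 w 0.289
rel [-0.0001 -0.0004  0.0237] rot [-0.0001 -0.0001  0.0024] rows 0.6 j6 -0.317 yaw -0.418
```

```bash
python3 nudge.py '0 0 0.006 0 0 0;0 0 0.012 0 0 0;0 0 0.015 0 0 0;0 0 0.015 0 0 0'>/dev/null; python3 p.py; python3 nudge.py '0 0 0.003 0 0 0;0 0 0.006 0 0 0;0 0 0.0085 0 0 0;0 0 0.0085 0 0 0'>/dev/null; python3 p.py;
```

```text
tau [-0.089  0.108  0.011] j6 -0.317 F [-0.1 -0.2 -2.5] z 0.1236 w 0.287
tau [0.079 0.062 0.083] j6 -0.317 F [-0.3  0.8 -3. ] z 0.1153 w 0.289
```

```bash
python3 nudge.py '0 0 0.001 0 0 0;0 0 0.0015 0 0 0;0 0 0.0015 0 0 0'>/dev/null; python3 p.py; python3 nudge.py '0 0 0.0005 0 0 0;0 0 0.0005 0 0 0;0 0 0.0005 0 0 0'>/dev/null; python3 p.py;
```

```text
tau [0.265 0.51  0.029] j6 -0.317 F [-2.7  1.6  3.7] z 0.1149 w 0.291
tau [ 0.505  0.687 -0.032] j6 -0.317 F [-2.1  3.2  7.2] z 0.1148 w 0.289
```

```bash

python3 nudge.py '0 0 0 0 0 0.05;0 0 0 0 0 0.1;0 0 0 0 0 0.15;0 0 0 0 0 0.2;0 0 0 0 0 0.2;0 0 0 0 0 0.2'>/dev/null; python3 p.py
python3 nudge.py '0 0 0 0 0 0.05;0 0 0 0 0 0.1;0 0 0 0 0 0.1;0 0 0 0 0 0.1'>/dev/null; python3 p.py
python3 nudge.py '0 0 0 0 0 0.05;0 0 0 0 0 0.1;0 0 0 0 0 0.1;0 0 0 0 0 0.1'>/dev/null; python3 p.py
```

```text
tau [ 0.496  0.6   -0.013] j6 -0.117 F [-2.6  2.8  6.5] z 0.1146 w 0.288
tau [0.778 0.754 0.001] j6 -0.017 F [-3.   4.6  7.7] z 0.1146 w 0.288
tau [0.988 0.708 0.028] j6 0.083 F [-3.1  5.4  8.3] z 0.1146 w 0.287
```

```bash

python3 nudge.py '0 0 0 0 0 0.05;0 0 0 0 0 0.1;0 0 0 0 0 0.1;0 0 0 0 0 0.1'>/dev/null; python3 p.py
python3 nudge.py '0 0 0 0 0 0.05;0 0 0 0 0 0.1;0 0 0 0 0 0.1;0 0 0 0 0 0.1'>/dev/null; python3 p.py
python3 - <<'E'
from h import *
c=cams()[0]; o=arm.observe(); M=o["ee_rot"]; P=o["position"]; print("tool mod90",(np.arctan2(M[1,1],M[0,1]))%(np.pi/2))
g=c.im.astype(int)
for v in range(168,184): print(v,' '.join("%3d%s"%(g[v,x].mean(),'*' if g[v,x].max()-g[v,x].min()>60 else ' ') for x in range(159,184)))
for yy in (.6,.7,.8,.9,1.0,1.1):
    q=c.px(np.array([Rz(yy)@[sx*.0157,sy*.0157,.013] for sx,sy in((1,1),(1,-1),(-1,1),(-1,-1))])+[P[0],P[1],.0745])[:,0]; print(yy,np.sort(q).round(1))
E
```

```text
tau [1.067 0.71  0.251] j6 0.183 F [-2.1  5.3  8.1] z 0.1145 w 0.284
tau [1.041 0.687 0.368] j6 0.282 F [-2.7  5.5  8.9] z 0.1145 w 0.286
tool mod90 0.5528138905281301
168 127* 126* 124* 125* 127* 105  101  100  103  104  107  103  102   98   96   95  100  111  127* 127* 127* 127* 130* 129* 128*
169 127* 126* 127* 131* 129* 105  100  100  103  105  106  105  103  103   98   98  100  104  121* 128* 129* 128* 129* 127* 129*
170 128* 126* 126* 129* 128* 114  103  100  103  104  105  103  103  101  101   99  101  104  117* 130* 126* 126* 125* 125* 127*
171 129* 128* 129* 129* 131* 119* 103  101  102  100  102  102  102  102  101  104  104  105  112  118* 119* 125* 127* 125* 125*
172 127* 127* 128* 128* 128* 119* 101  102  102  102  103  103  104  104  104  105  106  103  101   91*  96* 113* 117* 117* 106*
173 126* 127* 128* 125* 128* 123* 106  106  106  104  103  105  104  104  106  105  105  104  100   85   73*  74*  76*  78*  73*
174 118* 118* 117* 116* 117* 120* 109  106  107  105  104  105  107  106  106  106  108  104  100   87   72*  67*  67*  69*  67*
175  73*  75*  74*  73*  77* 
[... 611 characters left out ...]
 68*
180  67*  69*  65*  69*  65*  63   74  101  103  103  103  105  102  105  105  104  102   98   89   77   53   59*  66*  68*  69*
181  65*  67*  70*  70*  69*  63*  57   80   93  100  102  104  104  103  103   93   89   82   62   56   58*  63*  69*  68*  72*
182  65*  70*  70*  67*  67*  65*  58*  60   72   82   94   93   91   92   87   70   64   58   60*  65*  68*  71*  70*  69*  71*
183  62*  68*  66*  65*  66*  70*  62*  63*  61*  62   66   66   59   60   62   60*  66*  67*  68*  72*  77*  84*  73*  73*  70*
0.6 [163.9 166.2 176.1 178.6]
0.7 [163.4 166.9 175.4 179.1]
0.8 [163.  167.8 174.6 179.5]
0.9 [162.7 168.6 173.7 179.7]
1.0 [162.5 169.5 172.9 179.9]
1.1 [162.3 170.4 172.  180.1]
```

```bash

python3 nudge.py '0 0 0 0 0 -0.06;0 0 0 0 0 -0.12;0 0 0 0 0 -0.18;0 0 -0.0005 0 0 -0.24;0 0 -0.001 0 0 -0.3;0 0 -0.001 0 0 -0.34;0 0 -0.001 0 0 -0.34'>/dev/null; python3 p.py
python3 nudge.py '0 0 -0.001 0 0 0;0 0 -0.002 0 0 0;0 0 -0.002 0 0 0;0 0 -0.002 0 0 0'>/dev/null; python3 p.py
```

```text
tau [ 0.858  0.452 -0.025] j6 -0.059 F [-1.4  4.5  4.8] z 0.1151 w 0.288
tau [ 0.819 -0.182 -0.068] j6 -0.057 F [ 1.4  4.2 -5.5] z 0.1159 w 0.289
```

```bash

python3 nudge.py '0.0008 -0.0006 0 0 0 0;0.0008 -0.0006 0 0 0 0;0.0008 -0.0006 0 0 0 0'>/dev/null; python3 p.py
python3 nudge.py '0 0 -0.001 0 0 0;0 0 -0.002 0 0 0;0 0 -0.002 0 0 0;0 0 -0.002 0 0 0'>/dev/null; python3 p.py
```

```text
tau [ 0.32  -0.179 -0.035] j6 -0.056 F [ 1.7  2.2 -7.4] z 0.1162 w 0.289
tau [0.105 0.    0.01 ] j6 -0.056 F [ 0.6 -0.6 -8.2] z 0.1185 w 0.285
```

```bash

python3 nudge.py '0 0 0.002 0 0 0;0 0 0.0045 0 0 0;0 0 0.0045 0 0 0;0 0 0.0045 0 0 0'>/dev/null; python3 p.py
python3 nudge.py '0 0 0 0 0 -0.04;0 0 0 0 0 -0.08;0 0 0 0 0 -0.08'>/dev/null; python3 p.py
python3 nudge.py '0 0 -0.002 0 0 0;0 0 -0.004 0 0 0;0 0 -0.004 0 0 0;0 0 -0.004 0 0 0'>/dev/null; python3 p.py
```

```text
tau [ 0.703  0.739 -0.008] j6 -0.056 F [-2.7  3.9  3.3] z 0.1152 w 0.289
tau [0.798 0.752 0.044] j6 -0.137 F [-3.7  4.1  5.2] z 0.1152 w 0.288
tau [0.142 0.172 0.109] j6 -0.135 F [-0.   0.6 -5.1] z 0.1179 w 0.289
```

```bash

python3 nudge.py '0 0 -0.001 0 0 0;0 0 -0.002 0 0 0;0 0 -0.002 0 0 0;0 0 -0.002 0 0 0'>/dev/null; python3 p.py
python3 nudge.py '0 0 0 0 0 -0.04;0 0 0 0 0 -0.04;0 0 0 0 0 -0.04'>/dev/null; python3 p.py
python3 nudge.py '0 0 0 0 0 -0.04;0 0 0 0 0 -0.04;0 0 0 0 0 -0.04'>/dev/null; python3 p.py
```

```text
tau [-0.29   0.037  0.069] j6 -0.136 F [-0.4 -2.5 -9.3] z 0.12 w 0.286
tau [-0.312  0.306  0.087] j6 -0.175 F [-1.3 -1.1 -6.6] z 0.1202 w 0.288
tau [-0.312  0.447  0.012] j6 -0.214 F [-1.8 -1.6 -6. ] z 0.1204 w 0.29
```

```bash

python3 nudge.py '0 0 0 0 0 -0.04;0 0 0 0 0 -0.04;0 0 0 0 0 -0.04'>/dev/null; python3 p.py
python3 nudge.py '0 0 -0.001 0 0 0;0 0 -0.002 0 0 0;0 0 -0.002 0 0 0'>/dev/null; python3 p.py
python3 nudge.py '0 0 0 0 0 -0.04;0 0 0 0 0 -0.04;0 0 0 0 0 -0.04'>/dev/null; python3 p.py
```

```text
tau [-0.262  0.472  0.025] j6 -0.254 F [-1.9 -1.6 -3.9] z 0.1204 w 0.29
tau [-0.341  0.39   0.039] j6 -0.255 F [-1.5 -1.4 -4.3] z 0.1225 w 0.284
tau [-0.002  0.189 -0.029] j6 -0.295 F [-0.2  0.  -2.5] z 0.1223 w 0.288
```

```bash

python3 nudge.py '0 0 -0.002 0 0 0;0 0 -0.004 0 0 0;0 0 -0.006 0 0 0;0 0 -0.008 0 0 0;0 0 -0.008 0 0 0'>/dev/null; python3 p.py
python3 nudge.py '0 0 -0.03 0 0 0;0 0 -0.07 0 0 0;0 0 -0.07 0 0 0;0 0 -0.07 0 0 0'>/dev/null; python3 p.py; python3 plan.py .4629 .3727 .2
python3 - <<'E'
from ms import *
c=cams(); print([(round(f,2),x.round(4).tolist()) for f,x in screw(c[:1],[.482,-.2785,.0738],False)[:3]])
g=c[0].im
for v in (194,196,198): print(v,[(x,g[v,x].tolist()) for x in range(164,178,2)])
E
```

```text
tau [-0.041 -0.014  0.019] j6 -0.296 F [-0.4 -0.2 -2.4] z 0.1309 w 0.284
tau [-0.029  0.132  0.036] j6 -0.296 F [-0.5 -0.6 -4. ] z 0.2031 w 0.288
rel [ 5.804e-01 -2.954e-01  3.000e-04] rot [ 0.006   0.0018 -0.    ] rows 15.6 j6 -0.296 yaw -0.439
[(np.float64(25.0), [0.4813, -0.2782, 0.0738, -0.4679]), (np.float64(25.11), [0.4813, -0.2783, 0.0738, -0.513]), (np.float64(25.17), [0.4809, -0.2786, 0.0738, -0.4044])]
194 [(164, [227, 121, 30]), (166, [227, 122, 32]), (168, [227, 123, 34]), (170, [227, 122, 35]), (172, [204, 107, 29]), (174, [104, 79, 68]), (176, [123, 123, 126])]
196 [(164, [226, 119, 30]), (166, [227, 123, 34]), (168, [226, 122, 34]), (170, [203, 106, 29]), (172, [111, 76, 63]), (174, [126, 126, 127]), (176, [130, 129, 132])]
198 [(164, [215, 112, 34]), (166, [217, 114, 35]), (168, [204, 106, 30]), (170, [106, 68, 46]), (172, [103, 102, 104]), (174, [128, 129, 131]), (176, [128, 128, 130])]
```

```bash
python3 nudge.py '0.58 -0.295 0 0 0 0;0.58 -0.295 0 0 0 0;0.58 -0.295 0 0 0 0;0.58 -0.295 0 0 0 0;0.58 -0.295 0 0 0 0;0.58 -0.295 0 0 0 0;0.58 -0.295 0 0 0 0;0.58 -0.295 0 0 0 0;0.58 -0.295 0 0 0 0;0.58 -0.295 0 0 0 0;0.58 -0.295 0 0 0 0;0.58 -0.295 0 0 0 0;0.58 -0.295 0 0 0 0;0.58 -0.295 0 0 0 0;0.58 -0.295 0 0 0 0;0.58 -0.295 0 0 0 0;0.58 -0.295 0 0 0 0;0.58 -0.295 0 0 0 0'>/dev/null; python3 p.py; python3 plan.py .4629 .3727 .05
cat > meas.py <<'E'
from ms import *
c=cams(); t=c[1]
def prof(cams_,z):
  out=[]
  for yaw in np.arange(-1.0,.57,.1):
    def cost(q):
        e=0
        for cc in cams_:
            u=cc.px([.4822,-.279,z])[0].round().astype(int); X,Y=u-8
            s=np.clip((cc.im[Y:Y+17,X:X+17,2].astype(float)-75)/115,0,1)
            m=np.zeros((17*16,17*16),np.uint8)
            for P,v in [(DISC,255)]+[(h,0) for h in head()]:
                w=(cc.px(P@Rz(yaw).T+[q[0],q[1],z])+.5-[X,Y])*16
                cv2.fillConvexPoly(m,np.round(cv2.convexHull(w.astype(np.float32))).astype(np.int32),v)
            d=(cv2.resize(m,(17,17),interpolation=cv2.INTER_AREA)/255.-s); e+=np.sum(d[3:14,3:14]**2)
        return e
    r=minimize(cost,[.4822,-.279],method="Nelder-Mead",options=dict(initial_simplex=[[.4822,-.279],[.485,-.279],[.4822,-.276]],xatol=1e-4)); out.append((round(yaw,1),round(r.fun,2)))
  print(out)
prof([t],.0735); prof(c[:1],.0735)
print("both",[(round(f,2),x.round(4).tolist()) for f,x in screw(c,[.482,-.2785,.0737])[:4]])
u=t.px([.4822,-.279,.0745])[0].round().astype(int); x,y=u-8
print(t.im[y+2:y+14,x+2:x+14,2])
E
python3 meas.py
```

```text
tau [-0.08   0.082 -0.009] j6 0.919 F [ 0.1 -1.5 -4. ] z 0.1975 w 0.286
rel [0.0005 0.0038 0.1475] rot [-0.0025  0.0036  0.    ] rows 3.5 j6 0.919 yaw -0.436
[(np.float64(-1.0), np.float64(7.69)), (np.float64(-0.9), np.float64(7.57)), (np.float64(-0.8), np.float64(7.13)), (np.float64(-0.7), np.float64(6.21)), (np.float64(-0.6), np.float64(5.06)), (np.float64(-0.5), np.float64(4.15)), (np.float64(-0.4), np.float64(3.42)), (np.float64(-0.3), np.float64(3.05)), (np.float64(-0.2), np.float64(3.65)), (np.float64(-0.1), np.float64(4.46)), (np.float64(-0.0), np.float64(5.72)), (np.float64(0.1), np.float64(6.26)), (np.float64(0.2), np.float64(6.68)), (np.float64(0.3), np.float64(7.13)), (np.float64(0.4), np.float64(7.44)), (np.float64(0.5), np.float64(7.66))]
[(np.float64(-1.0), np.float64(3.58)), (np.float64(-0.9), np.float64(2.94)), (np.float64(-0.8), np.float64(2.2)), (np.float64(-0.7), np.float64(1.76)), (np.float64(-0.6), np.float64(1.47)), (np.float64(-0.5), np.float64(1.39)), (np.float64(-0.4), np.float64(1.3)), (np.float64(-0.3), np.float64(1.3)), (np.float64(-0.2), np.float64(1.23))
[... 401 characters left out ...]
22, -0.2789, 0.0737, -0.3314]), (np.float64(9.42), [0.4823, -0.2788, 0.0738, -0.3162])]
[[101 181 213 202 200 198 197 196 193 203 179  93]
 [161 205 200 199 199 198 199 197 195 195 199 178]
 [196 200 199 198 179 171 195 194 197 196 196 201]
 [203 198 197 167  78  39  66 121 159 177 193 196]
 [201 200 167  67  36  37  40  41  42  47 118 182]
 [199 200 171  70  34  42  38  47  52  51 141 197]
 [199 200 157  58  41  46  42  42  60  71 148 201]
 [197 161  78  58  48  54  39  40  37  74 156 201]
 [202 167  93  75  82  62  42  42  47 121 180 196]
 [197 200 164 157 171 104 101 100 106 138 179 195]
 [156 197 196 196 197 198 198 200 199 195 195 198]
 [ 88 159 194 197 195 192 193 192 191 197 197 156]]
```

The screw backed off slightly because the driver jammed on the head when I eased it back. I'll drive it home again. This time I'll ease back a little, open the fingers so the driver is free, and lift it loosely by its cap.

```bash
python3 plan.py .482 -.277 .2 -.33; python3 nudge.py '-0.5795 0.2996 0 0 0 -0.1;-0.5795 0.2996 0 0 0 -0.1;-0.5795 0.2996 0 0 0 -0.1;-0.5795 0.2996 0 0 0 -0.1;-0.5795 0.2996 0 0 0 -0.1;-0.5795 0.2996 0 0 0 -0.1;-0.5795 0.2996 0 0 0 -0.1;-0.5795 0.2996 0 0 0 -0.1;-0.5795 0.2996 0 0 0 -0.1;-0.5795 0.2996 0 0 0 -0.1;-0.5795 0.2996 0 0 0 -0.1;-0.5795 0.2996 0 0 0 -0.1;-0.5795 0.2996 0 0 0 -0.1;-0.5795 0.2996 0 0 0 -0.1;-0.5795 0.2996 0 0 0 -0.1;-0.5795 0.2996 0 0 0 -0.1;-0.5795 0.2996 0 0 0 -0.1;-0.5795 0.2996 0 0 0 -0.1;-0.5795 0.2996 0 0 0 -0.1;-0.5795 0.2996 0 0 0 -0.1'>/dev/null; python3 p.py; python3 plan.py .482 -.277 .14 -.33
```

```text
rel [-5.789e-01  2.954e-01 -5.000e-04] rot [-0.002  0.003 -0.109] rows 15.6 j6 0.919 yaw -0.439
tau [-0.059  0.073 -0.015] j6 -0.392 F [ 0.  -0.2 -2. ] z 0.1998 w 0.285
rel [-0.001  -0.0036  0.0598] rot [-0.001  -0.0007 -0.0088] rows 1.4 j6 -0.392 yaw -0.339
```

```bash
python3 nudge.py '-0.001 -0.0036 0.03 0 0 0;-0.001 -0.0036 0.055 0 0 0;-0.001 -0.0036 0.06 0 0 0;-0.001 -0.0036 0.06 0 0 0;-0.001 -0.0036 0.06 0 0 0'>/dev/null; python3 plan.py .482 -.277 .116; python3 nudge.py '0 0 0.008 0 0 0;0 0 0.014 0 0 0;0 0 0.018 0 0 0;0 0 0.022 0 0 0;0 0 0.0235 0 0 0;0 0 0.0235 0 0 0'>/dev/null; python3 p.py; python3 plan.py .482 -.277 .1147
```

```text
rel [ 0.0002 -0.0013  0.0249] rot [ 0.0003  0.0001 -0.    ] rows 0.6 j6 -0.397 yaw -0.338
tau [0.207 0.133 0.017] j6 -0.397 F [-0.1  0.5 -3.6] z 0.1159 w 0.285
rel [ 0.0006 -0.0007  0.0012] rot [-0.0009 -0.0006 -0.    ] rows 0.0 j6 -0.397 yaw -0.339
```

```bash
python3 nudge.py '0 0 0.001 0 0 0;0 0 0.0018 0 0 0;0 0 0.0018 0 0 0'>/dev/null; python3 p.py; 
python3 nudge.py '0 0 0 0 0 0.06;0 0 0 0 0 0.12;0 0 0 0 0 0.18;0 0 0 0 0 0.24;0 0 0 0 0 0.3;0 0 0 0 0 0.36;0 0 0 0 0 0.36;0 0 0 0 0 0.36'>/dev/null; python3 p.py
python3 nudge.py '0 0 0.0002 0 0 0.05;0 0 0.0002 0 0 0.1;0 0 0.0002 0 0 0.1;0 0 0.0002 0 0 0.1'>/dev/null; python3 p.py
python3 nudge.py '0 0 0 0 0 0.04;0 0 0 0 0 0.07;0 0 0 0 0 0.07;0 0 0 0 0 0.07'>/dev/null; python3 p.py
python3 nudge.py '0 0 0 0 0 0.04;0 0 0 0 0 0.07;0 0 0 0 0 0.07;0 0 0 0 0 0.07'>/dev/null; python3 p.py
```

```text
tau [ 0.632  0.691 -0.031] j6 -0.397 F [-3.4  2.5  2.1] z 0.1152 w 0.293
tau [ 0.688  0.783 -0.043] j6 -0.037 F [-2.5  4.1  2.2] z 0.1148 w 0.289
tau [0.994 0.924 0.022] j6 0.063 F [-3.9  6.1  3.3] z 0.1148 w 0.289
tau [1.013 0.885 0.149] j6 0.133 F [-3.2  6.   4.3] z 0.1147 w 0.285
tau [1.044 0.873 0.204] j6 0.203 F [-3.6  6.4  4.1] z 0.1148 w 0.292
```

```bash
python3 nudge.py '0.0002 -0.0011 0 0 0 0;0.0002 -0.0011 0 0 0 0.04;0.0002 -0.0011 0 0 0 0.08;0.0002 -0.0011 0 0 0 0.08;0.0002 -0.0011 0 0 0 0.08'>/dev/null; python3 p.py
python3 nudge.py '0 0 0 0 0 -0.06;0 0 0 0 0 -0.12;0 0 0 0 0 -0.18;0 0 -0.0006 0 0 -0.24;0 0 -0.0006 0 0 -0.28;0 0 -0.0006 0 0 -0.28'>/dev/null; python3 p.py
python3 nudge.py '0 0 0 0 0 0;0 0 0 0 0 0;0 0 0 0 0 0' 0.36>/dev/null; python3 p.py
python3 nudge.py '0 0 -0.002 0 0 0;0 0 -0.004 0 0 0;0 0 -0.006 0 0 0;0 0 -0.007 0 0 0;0 0 -0.007 0 0 0'>/dev/null; python3 p.py
```

```text
tau [0.709 0.699 0.332] j6 0.283 F [-3.6  3.1  2.9] z 0.1148 w 0.29
tau [0.683 0.61  0.07 ] j6 0.002 F [-2.1  3.8  1. ] z 0.1151 w 0.289
tau [-0.047  0.089 -0.049] j6 0.005 F [ 0.5 -0.2 -0.6] z 0.1157 w 0.357
tau [-0.38  -0.037  0.012] j6 0.004 F [-0.1 -1.2 -5.9] z 0.1217 w 0.359
```

```bash
python3 nudge.py '0 0 -0.0005 0 0 0;0 0 -0.001 0 0 0;0 0 -0.001 0 0 0'>/dev/null; python3 p.py
python3 nudge.py '0 0 0 0 0 -0.04;0 0 0 0 0 -0.08;0 0 0 0 0 -0.08;0 0 0 0 0 0;0 0 0 0 0 0'>/dev/null; python3 p.py
python3 nudge.py '0 0 -0.0005 0 0 0;0 0 -0.001 0 0 0;0 0 -0.001 0 0 0'>/dev/null; python3 p.py
```

```text
tau [-0.413 -0.155  0.039] j6 0.004 F [ 1.3 -2.2 -9.5] z 0.1228 w 0.36
tau [-0.16   0.054  0.018] j6 0.008 F [ 0.1 -1.7 -2.7] z 0.1235 w 0.363
tau [-0.099  0.104 -0.031] j6 0.003 F [-0.1 -0.7 -3.3] z 0.1244 w 0.36
```

The wiggle freed the driver, which now hangs by its cap with only its own weight. I'll raise it clear, then grip it.

```bash
python3 nudge.py '0 0 -0.003 0 0 0;0 0 -0.006 0 0 0;0 0 -0.006 0 0 0'>/dev/null; python3 p.py
python3 nudge.py '0 0 -0.005 0 0 0;0 0 -0.01 0 0 0;0 0 -0.015 0 0 0;0 0 -0.02 0 0 0;0 0 -0.02 0 0 0'>/dev/null; python3 p.py
python3 nudge.py '0 0 0 0 0 0;0 0 0 0 0 0;0 0 0 0 0 0;0 0 0 0 0 0' 0 40>/dev/null; python3 p.py
python3 nudge.py '0 0 -0.03 0 0 0;0 0 -0.06 0 0 0;0 0 -0.06 0 0 0;0 0 -0.06 0 0 0'>/dev/null; python3 plan.py .4629 .3727 .2
```

```text
tau [-0.051  0.114 -0.008] j6 0.004 F [ 0.9 -0.3 -3. ] z 0.1312 w 0.359
tau [-0.06   0.155  0.038] j6 0.004 F [ 0.6 -0.5 -2.6] z 0.1518 w 0.358
t: 68.47
position: [0.482, -0.277, 0.1499]
ee_rot: [[0.674, 0.739, -0.0], [0.739, -0.674, 0.0], [-0.0, -0.001, -1.0]]
ft_force: [0.4, 0.8, -2.6]
grip_width: 0.291
gripper_force: 58.8
tau [-0.046  0.176 -0.011] j6 0.004 F [ 0.4  0.8 -2.6] z 0.1499 w 0.291
rel [ 0.4673 -0.4534  0.01  ] rot [ 0.0042 -0.      0.    ] rows 15.6 j6 0.004 yaw -0.739
```

```bash
python3 nudge.py '0.467 -0.453 0.01 0 0 0;0.467 -0.453 0.01 0 0 0;0.467 -0.453 0.01 0 0 0;0.467 -0.453 0.01 0 0 0;0.467 -0.453 0.01 0 0 0;0.467 -0.453 0.01 0 0 0;0.467 -0.453 0.01 0 0 0;0.467 -0.453 0.01 0 0 0;0.467 -0.453 0.01 0 0 0;0.467 -0.453 0.01 0 0 0;0.467 -0.453 0.01 0 0 0;0.467 -0.453 0.01 0 0 0;0.467 -0.453 0.01 0 0 0;0.467 -0.453 0.01 0 0 0;0.467 -0.453 0.01 0 0 0;0.467 -0.453 0.01 0 0 0;0.467 -0.453 0.01 0 0 0;0.467 -0.453 0.01 0 0 0'>/dev/null; python3 p.py; python3 plan.py .4629 .3727 .062; python3 meas.py; python3 - <<'E'
from h import *
g=cams()[0].im
for v in (194,196,198): print(v,[(x,g[v,x].tolist()) for x in range(166,176,2)])
E
```

```text
tau [-0.074  0.152  0.008] j6 1.218 F [ 0.7 -1.1 -3.5] z 0.1976 w 0.291
rel [0.0014 0.0029 0.1356] rot [-0.0012  0.0038  0.    ] rows 3.3 j6 1.218 yaw -0.736
[(np.float64(-1.0), np.float64(7.7)), (np.float64(-0.9), np.float64(6.93)), (np.float64(-0.8), np.float64(6.05)), (np.float64(-0.7), np.float64(5.13)), (np.float64(-0.6), np.float64(4.2)), (np.float64(-0.5), np.float64(3.59)), (np.float64(-0.4), np.float64(3.37)), (np.float64(-0.3), np.float64(3.46)), (np.float64(-0.2), np.float64(4.28)), (np.float64(-0.1), np.float64(5.17)), (np.float64(-0.0), np.float64(6.44)), (np.float64(0.1), np.float64(7.42)), (np.float64(0.2), np.float64(7.67)), (np.float64(0.3), np.float64(7.97)), (np.float64(0.4), np.float64(8.11)), (np.float64(0.5), np.float64(7.96))]
[(np.float64(-1.0), np.float64(3.39)), (np.float64(-0.9), np.float64(2.62)), (np.float64(-0.8), np.float64(1.94)), (np.float64(-0.7), np.float64(1.43)), (np.float64(-0.6), np.float64(1.18)), (np.float64(-0.5), np.float64(1.14)), (np.float64(-0.4), np.float64(1.17)), (np.float64(-0.3), np.float64(1.24)), (np.float64(-0.2), np.float64(1.22)
[... 763 characters left out ...]
  35  44  42  49  52  45 120 181]
 [200 162  79  64  45  40  43  48  56  70 151 200]
 [201 163  71  49  52  46  41  38  34  96 166 198]
 [203 168 100  95  88  55  42  38  45 122 182 197]
 [206 198 166 157 171 105  96  88  98 158 197 195]
 [161 196 196 193 195 198 199 201 196 194 193 197]
 [ 91 160 193 197 193 192 193 194 192 196 196 161]]
194 [(166, [226, 121, 31]), (168, [225, 119, 28]), (170, [226, 120, 33]), (172, [203, 107, 33]), (174, [104, 79, 69])]
196 [(166, [227, 124, 36]), (168, [226, 122, 37]), (170, [203, 108, 32]), (172, [109, 75, 60]), (174, [123, 123, 124])]
198 [(166, [216, 112, 28]), (168, [205, 109, 34]), (170, [104, 67, 47]), (172, [102, 103, 104]), (174, [128, 129, 131])]
```

```bash
cat > yaw.py <<'E'
from ms import *
from scipy.optimize import minimize
def run(name,img,t,z):  # img: 25x25 rgb crop of top at (407,237)
    s=np.clip((img[:,:,0].astype(float)-img[:,:,2]-25)/75,0,1)
    u=t.px([.4822,-.279,z+.006])[0]-[407,237]; cx,cy=u.round().astype(int); X,Y=cx-6,cy-6; w=s[Y:Y+13,X:X+13]
    yy,xx=np.mgrid[0:13,0:13]; W=((xx-6)**2+(yy-6)**2<=5.3**2)
    res=[]
    for yaw in np.arange(-1.2,.37,.1):
        def cost(q):
            m=np.zeros((13*16,13*16),np.uint8)
            for P in head():
                p=(t.px(P@Rz(yaw).T+[q[0],q[1],z])+.5-[X+407,Y+237])*16
                cv2.fillConvexPoly(m,np.round(cv2.convexHull(p.astype(np.float32))).astype(np.int32),255)
            return np.sum((W*(cv2.GaussianBlur(cv2.resize(m,(13,13),interpolation=cv2.INTER_AREA)/255.,(3,3),.5)-w))**2)
        r=minimize(cost,[.4822,-.279],method="Nelder-Mead",options=dict(initial_simplex=[[.4822,-.279],[.485,-.279],[.4822,-.276]],xatol=1e-4)); res.append((round(float(yaw),1),round(float(r.fun),2)))
    print(name,res); print((w*9).round().astype(int))
if __name__=="__main__":
    t=Cam("top")
    b=cv2.resize(cv2.imread("pics/zoom.png")[0:400,400:800],(25,25),interpolation=cv2.INTER_AREA)[:,:,::-1]
    run("before",b,t,.0797); run("now",t.im[237:262,407:432],t,.0743)
E
python3 yaw.py
```

```text
before [(-1.2, 7.98), (-1.1, 8.3), (-1.0, 8.24), (-0.9, 7.96), (-0.8, 7.38), (-0.7, 6.66), (-0.6, 5.94), (-0.5, 5.12), (-0.4, 4.52), (-0.3, 4.2), (-0.2, 4.3), (-0.1, 4.67), (0.0, 5.48), (0.1, 6.38), (0.2, 6.97), (0.3, 7.64)]
[[0 0 0 0 0 0 0 0 0 0 2 9 9]
 [0 0 0 0 0 0 0 0 0 0 0 4 9]
 [0 0 0 0 0 0 0 0 0 0 0 0 9]
 [0 0 0 0 6 9 8 3 0 0 0 0 0]
 [0 0 0 0 5 8 7 8 9 9 3 0 0]
 [0 0 0 0 4 6 6 9 9 9 2 0 0]
 [0 0 0 4 6 6 5 9 9 9 1 0 0]
 [0 0 0 6 9 8 5 6 8 3 0 0 0]
 [0 0 0 0 6 6 4 6 8 2 0 0 0]
 [0 0 0 0 0 0 0 3 4 1 0 0 3]
 [0 0 0 0 0 0 0 0 0 0 0 0 9]
 [0 0 0 0 0 0 0 0 0 0 0 5 9]
 [0 0 0 0 0 0 0 0 0 0 6 9 9]]
now [(-1.2, 9.11), (-1.1, 8.94), (-1.0, 8.55), (-0.9, 7.92), (-0.8, 7.15), (-0.7, 6.31), (-0.6, 5.44), (-0.5, 4.87), (-0.4, 4.53), (-0.3, 4.82), (-0.2, 5.36), (-0.1, 6.1), (0.0, 7.05), (0.1, 8.08), (0.2, 8.65), (0.3, 9.03)]
[[0 0 0 0 0 0 0 0 0 0 0 2 9]
 [0 0 0 0 0 0 0 0 0 0 0 0 8]
 [0 0 0 0 0 0 0 0 0 0 0 0 0]
 [0 0 0 0 0 9 9 6 1 0 0 0 0]
 [0 0 0 0 2 5 7 8 9 9 6 0 0]
 [0 0 0 0 4 6 6 9 9 9 5 0 0]
 [0 0 0 1 7 7 5 7 9 9 0 0 0]
 [0 0 0 5 9 8 5 5 6 5 0 0 0]
 [0 0 0 0 0 5 6 7 9 5 0 0 0]
 [0 0 0 0 0 0 0 5 9 3 0 0 0]
 [0 0 0 0 0 0 0 0 0 0 0 0 0]
 [0 0 0 0 0 0 0 0 0 0 0 0 9]
 [4 0 0 0 0 0 0 0 0 0 0 8 9]]
```

Cycles 1 and 3 left the head at the same angle (−0.42 and −0.40 rad). The last drive reached 0.33 N m with no further sinking and no reverse torque before release, so I take the screw as home. Now I'll stand the driver on its pad.

```bash
python3 plan.py .4629 .3727 .056; python3 nudge.py '0 0.0015 0.04 0 0 0;0 0.0015 0.08 0 0 0;0 0.0015 0.12 0 0 0;0 0.0015 0.138 0 0 0;0 0.0015 0.142 0 0 0;0 0.0015 0.142 0 0 0'>/dev/null; python3 p.py; python3 nudge.py '0 0 0.001 0 0 0;0 0 0.002 0 0 0;0 0 0.002 0 0 0'>/dev/null; python3 p.py;  python3 nudge.py '0 0 0.001 0 0 0;0 0 0.002 0 0 0;0 0 0.002 0 0 0'>/dev/null; python3 p.py
```

```text
rel [1.300e-03 1.000e-04 1.437e-01] rot [-0.0001  0.0009  0.    ] rows 3.4 j6 1.219 yaw -0.741
tau [-0.089  0.118  0.005] j6 1.216 F [ 0.2 -1.1 -1.3] z 0.0569 w 0.294
tau [-0.059  0.162  0.028] j6 1.216 F [-0.1 -0.2 -3.6] z 0.0584 w 0.294
tau [-0.156  0.12   0.   ] j6 1.216 F [-1.4 -0.2 -2.8] z 0.0546 w 0.292
```

```bash
python3 plan.py .4629 .3727 .0515; python3 nudge.py '0 0 0.001 0 0 0;0 0 0.002 0 0 0;0 0 0.002 0 0 0'>/dev/null; python3 p.py;  python3 nudge.py '0 0 0.001 0 0 0;0 0 0.002 0 0 0;0 0 0.002 0 0 0'>/dev/null; python3 p.py; python3 nudge.py '0 0 0.0005 0 0 0;0 0 0.001 0 0 0;0 0 0.001 0 0 0'>/dev/null; python3 p.py
```

```text
rel [ 0.0001 -0.0005  0.0031] rot [ 0.0003 -0.0006  0.    ] rows 0.1 j6 1.216 yaw -0.739
tau [-0.094  0.115 -0.052] j6 1.216 F [ 0.5 -0.2 -2.9] z 0.0519 w 0.295
tau [-0.098  0.099  0.035] j6 1.216 F [ 0.6 -0.1 -3.1] z 0.0499 w 0.293
tau [-0.084  0.138  0.031] j6 1.216 F [-1.  -0.4 -2.7] z 0.0492 w 0.296
```

```bash
python3 nudge.py '0 0 0.001 0 0 0;0 0 0.002 0 0 0;0 0 0.002 0 0 0'>/dev/null; python3 p.py;  python3 nudge.py '0 0 0.001 0 0 0;0 0 0.002 0 0 0;0 0 0.002 0 0 0'>/dev/null; python3 p.py; python3 nudge.py '0 0 0.0005 0 0 0;0 0 0.001 0 0 0;0 0 0.001 0 0 0'>/dev/null; python3 p.py
```

```text
tau [-0.637  1.105  0.013] j6 1.216 F [-4.8 -3.5 11.7] z 0.0492 w 0.29
tau [-1.223e+00  2.013e+00 -1.000e-03] j6 1.216 F [-11.   -7.4  25.9] z 0.0491 w 0.291
tau [-1.33   2.47   0.126] j6 1.216 F [-11.8  -7.6  33.3] z 0.0491 w 0.292
```

```bash
python3 nudge.py '0 0 -0.003 0 0 0;0 0 -0.0045 0 0 0;0 0 -0.0045 0 0 0'>/dev/null; python3 p.py; python3 nudge.py '0 0 0 0 0 0;0 0 0 0 0 0;0 0 0 0 0 0;0 0 0 0 0 0' 0.8 >/dev/null; python3 nudge.py '0 0 -0.02 0 0 0;0 0 -0.05 0 0 0;0 0 -0.09 0 0 0;0 0 -0.13 0 0 0;0 0 -0.17 0 0 0;-0.1 0 -0.18 0 0 0;-0.2 0.1 -0.18 0 0 0;-0.2 0.1 -0.18 0 0 0;-0.2 0.1 -0.18 0 0 0;-0.2 0.1 -0.18 0 0 0;-0.2 0.1 -0.18 0 0 0;-0.2 0.1 -0.18 0 0 0'; python3 yaw.py | grep now; python3 - <<'E'
from h import *
c=cams()
# driver upright check: socket/grip/cap columns
s=c[0]
for nm,z in (("foot",.004),("cap",.1)): print(nm,s.px([.4629,.3727,z]).round(1),c[1].px([.4629,.3727,z]).round(1))
for k in c:
    hsv=cv2.cvtColor(k.im,cv2.COLOR_RGB2HSV); u=k.px([.4629,.3727,.07])[0].astype(int)
    m=cv2.inRange(hsv,(105,120,40),(125,255,255)); m2=np.zeros_like(m); m2[u[1]-25:u[1]+25,u[0]-25:u[0]+25]=m[u[1]-25:u[1]+25,u[0]-25:u[0]+25]
    y,x=np.nonzero(m2); print(k.n,"blue centroid",x.mean() if len(x) else None,y.mean() if len(y) else None,len(x),"expected",k.px([.4629,.3727,.074])[0].round(1))
    d=(k.im.max(2)<60).astype(np.uint8); u=k.px([.4629,.3727,.099])[0].astype(int); w=d[u[1]-14:u[1]+15,u[0]-14:u[0]+15]; y,x=np.nonzero(w); print("dark cap",x.mean()+u[0]-14,y.mean()+u[1]-14,len(x),"exp",k.px([.4629,.3727,.099])[0].round(1))
    print("tape/spray check", [k.im[tuple(k.px(p)[0].round().astype(int)[::-1])].tolist() for p in ([.67,-.02,.015],)])
E
```

```text
tau [-0.02   0.307 -0.026] j6 1.216 F [-0.6 -0.3  5.4] z 0.0492 w 0.291
t: 74.63
position: [0.4017, 0.1539, 0.2288]
ee_rot: [[0.676, 0.737, 0.0], [0.737, -0.676, -0.001], [-0.001, 0.001, -1.0]]
ft_force: [0.8, 0.3, 0.1]
grip_width: 0.799
gripper_force: 0.0
now [(-1.2, 9.39), (-1.1, 9.25), (-1.0, 8.83), (-0.9, 8.22), (-0.8, 7.45), (-0.7, 6.6), (-0.6, 5.79), (-0.5, 5.18), (-0.4, 4.93), (-0.3, 4.99), (-0.2, 5.58), (-0.1, 6.28), (0.0, 7.21), (0.1, 8.27), (0.2, 8.87), (0.3, 9.25)]
foot [[427.3 222.3]] [[153.3 262.3]]
cap [[435.9 189. ]] [[140.3 263.5]]
scene blue centroid 432.89247311827955 200.91397849462365 186 expected [433.5 198.4]
dark cap 435.8671875 190.265625 128 exp [435.8 189.4]
tape/spray check [[155, 152, 152]]
top blue centroid 150.46153846153845 261.4230769230769 26 expected [144.  263.1]
dark cap 141.21698113207546 263.0330188679245 212 exp [140.4 263.5]
tape/spray check [[135, 134, 135]]
```

```bash
python3 -c "
from rig import arm
print(arm.job_done())"
```

```text
the job is handed in; nothing more can be done
None
```

I handed the job in, but gave no reading for the screw joint: I drove it to a firm stop (0.33 N m), but the camera only suggests about 3.4–3.6 rad, so the 3.4 rad limit is probably met, not confirmed; both L brackets went into the case, the grey then the orange flap are down, and the driver stands upright on its red pad, though it jammed on the head twice, which lifted the orange flap slightly before it was pressed shut again.

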